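Load the filter block and lock its spring caps

TASK

Load the filter block: press every filter cartridge that is laid out on the bench into a port of the block, one to a port and any port, until its top is level with the rim, and have all three ports closed again at the end. A bayonet cap is locked on each port: to take one off, push it right down against its spring, turn it anticlockwise and lift it; to lock it, set its slots over the pins, push it right down, turn it clockwise to the stop and let it rise so that the pins sit in their notches and its grip bar lies along the block. Leave the pressure gauge and the roll of tape that lie among the parts in their places.

Things in the scene. Friction and masses are not known exactly. Their poses are not given: they have to be found in the camera images.
- filter_block: Aluminium filter block fixed on the bench, 60 mm (x) by 262 mm (y), top 30 mm above the bench, on a 300 mm plate with an air fitting at each end. Origin: centre of its underside; y runs along it through its three ports, 95 mm apart, z up. Each port is a steel neck 40 mm outside, its rim 58 mm above the bench, outer edge bevelled, bore 28 mm across and 21 mm deep, with two bayonet pins.
- port_a (a point): Port at the block's -y end: centre of the neck's rim. Axes as filter_block (z up, y along the block). Two bayonet pins, 6 mm thick, their centres 8 mm below the rim, reach out 26.5 mm from the axis: one along the direction 30 degrees clockwise (seen from above) from this +x, one opposite.
- port_b (a point): Middle port: centre of the neck's rim; pins and axes as port_a. In each bore two sprung balls, 5 mm below the rim, rub on a cartridge with some 3 to 5 N in all, so that it stays where it is let go, part way in, and has to be pressed down (for instance with the shut fingertips).
- port_c (a point): Port at the block's +y end: centre of the neck's rim; pins, axes and balls as port_a and port_b.
- cap_1: Black spring cap, one of three alike, loose but locked on a port at the start; 54 mm across and high. Origin: centre of the skirt's lower edge; z up, x along the grip bar. Skirt z 0 to 22 mm, 42 mm inside; head, a 54 mm disc, z 22 to 30; bar on top 44 mm long (x), 14 thick (y), z 30 to 54: grasp it across the 14 mm. About 0.12 kg. Slots: see cap_2; action: see cap_3.
- cap_2: As cap_1. Two J-slots in the skirt, half a turn apart (the cap is the same after a half turn): entries 10 mm wide, open at the lower edge under the bar's ends (at +x and -x), then a track round the skirt, then at 60 degrees a notch 3.5 mm deep. To enter, the bar points along the pins: 30 degrees clockwise of the block's x. Inside is a sprung pad that meets the rim.
- cap_3: As cap_1. Skirt edge below the rim: 8 mm as the pins enter, 12.5 as the pad touches (4 N), 22 when the head stops on the rim (10 N). Held over 20.5 mm down it turns 60 degrees clockwise to a stop; let go it rises to 16.5 mm (6 N), locked, bar along the block's y. Off again: down, 60 degrees anticlockwise to a stop, up. Let go half turned it stays 20 mm down. Off the block it stands on its skirt.
- cartridge_1: Filter cartridge, loose, upright on the bench: a plain round 26 mm across and 21 mm high, brass-coloured below with a bevelled foot, steel collar and screen on top; about 0.06 kg. Origin: centre of its underside; z up. Two or three are there (None: absent). It goes foot first into the bore of any port; pressed home, its top is level with the rim.
- cartridge_2: Another filter cartridge, as cartridge_1.
- cartridge_3: Another filter cartridge, as cartridge_1.
- gauge: Pressure gauge lying on its back on the bench among the parts, 68 x 50 x 23 mm, loose; a bystander. Origin: centre of its underside.
- tape_roll: White roll of sealing tape lying flat among the parts, 52 mm across, 13 mm high, loose; a bystander. Apart from it, the gauge and the cartridges the bench is clear between the block and 0.42 m from the robot, and 0.33 m to either side, up to x = 0.56: room to put caps down. Origin: centre of its underside.
Mind the look-alikes: they are no part of the job. What is shaped like the cartridge_2 but blue, purple or turquoise is not meant.

How it is judged:
At the end, for the whole second after the job is handed in: All three caps locked on ports: 4 mm from the axis at most, upright, lower edge 14.5 to 18.5 mm below the rim (risen into the notches), bar within 11 degrees of the block's length; each cartridge present in a port, within 4 mm of its axis, upright, its top within 1.5 mm of the rim (((horizontal distance between cap_1 and port_a below 0.004 m and z of cap_1 in the frame of port_a between -0.0185 and -0.0145 m and angle between the x axis of cap_1 and the y axis of port_a, either way round below 0.2 rad and angle between cap_1's own z axis and vertical below 0.12 rad) or (horizontal distance between cap_1 and port_b below 0.004 m and z of cap_1 in the frame of port_b between -0.0185 and -0.0145 m and angle between the x axis of cap_1 and the y axis of port_b, either way round below 0.2 rad and angle between cap_1's own z axis and vertical below 0.12 rad) or (horizontal distance between cap_1 and port_c below 0.004 m and z of cap_1 in the frame of port_c between -0.0185 and -0.0145 m and angle between the x axis of cap_1 and the y axis of port_c, either way round below 0.2 rad and angle between cap_1's own z axis and vertical below 0.12 rad)) and ((horizontal distance between cap_2 and port_a below 0.004 m and z of cap_2 in the frame of port_a between -0.0185 and -0.0145 m and angle between the x axis of cap_2 and the y axis of port_a, either way round below 0.2 rad and angle between cap_2's own z axis and vertical below 0.12 rad) or (horizontal distance between cap_2 and port_b below 0.004 m and z of cap_2 in the frame of port_b between -0.0185 and -0.0145 m and angle between the x axis of cap_2 and the y axis of port_b, either way round below 0.2 rad and angle between cap_2's own z axis and vertical below 0.12 rad) or (horizontal distance between cap_2 and port_c below 0.004 m and z of cap_2 in the frame of port_c between -0.0185 and -0.0145 m and angle between the x axis of cap_2 and the y axis of port_c, either way round below 0.2 rad and angle between cap_2's own z axis and vertical below 0.12 rad)) and ((horizontal distance between cap_3 and port_a below 0.004 m and z of cap_3 in the frame of port_a between -0.0185 and -0.0145 m and angle between the x axis of cap_3 and the y axis of port_a, either way round below 0.2 rad and angle between cap_3's own z axis and vertical below 0.12 rad) or (horizontal distance between cap_3 and port_b below 0.004 m and z of cap_3 in the frame of port_b between -0.0185 and -0.0145 m and angle between the x axis of cap_3 and the y axis of port_b, either way round below 0.2 rad and angle between cap_3's own z axis and vertical below 0.12 rad) or (horizontal distance between cap_3 and port_c below 0.004 m and z of cap_3 in the frame of port_c between -0.0185 and -0.0145 m and angle between the x axis of cap_3 and the y axis of port_c, either way round below 0.2 rad and angle between cap_3's own z axis and vertical below 0.12 rad)) and ((horizontal distance between cartridge_1 and port_a below 0.004 m and z of cartridge_1 in the frame of port_a between -0.0225 and -0.0195 m and angle between cartridge_1's own z axis and vertical below 0.12 rad) or (horizontal distance between cartridge_1 and port_b below 0.004 m and z of cartridge_1 in the frame of port_b between -0.0225 and -0.0195 m and angle between cartridge_1's own z axis and vertical below 0.12 rad) or (horizontal distance between cartridge_1 and port_c below 0.004 m and z of cartridge_1 in the frame of port_c between -0.0225 and -0.0195 m and angle between cartridge_1's own z axis and vertical below 0.12 rad)) and ((horizontal distance between cartridge_2 and port_a below 0.004 m and z of cartridge_2 in the frame of port_a between -0.0225 and -0.0195 m and angle between cartridge_2's own z axis and vertical below 0.12 rad) or (horizontal distance between cartridge_2 and port_b below 0.004 m and z of cartridge_2 in the frame of port_b between -0.0225 and -0.0195 m and angle between cartridge_2's own z axis and vertical below 0.12 rad) or (horizontal distance between cartridge_2 and port_c below 0.004 m and z of cartridge_2 in the frame of port_c between -0.0225 and -0.0195 m and angle between cartridge_2's own z axis and vertical below 0.12 rad)) and ((horizontal distance between cartridge_3 and port_a below 0.004 m and z of cartridge_3 in the frame of port_a between -0.0225 and -0.0195 m and angle between cartridge_3's own z axis and vertical below 0.12 rad) or (horizontal distance between cartridge_3 and port_b below 0.004 m and z of cartridge_3 in the frame of port_b between -0.0225 and -0.0195 m and angle between cartridge_3's own z axis and vertical below 0.12 rad) or (horizontal distance between cartridge_3 and port_c below 0.004 m and z of cartridge_3 in the frame of port_c between -0.0225 and -0.0195 m and angle between cartridge_3's own z axis and vertical below 0.12 rad))); the robot touches nothing.
It fails at once if the gauge is shifted by more than 40 mm (distance of gauge from where it was at the start of the episode above 0.04 m).
It fails at once if the roll of tape is shifted by more than 40 mm (distance of tape_roll from where it was at the start of the episode above 0.04 m).
Of cartridge_1, cartridge_2, cartridge_3 only 2 to 3 are there at a start; the rules pass over those that are not, and their reading is None.
At some moment in a run one of cap_1, cap_2, cap_3, cartridge_1, cartridge_2, cartridge_3 may be knocked a few centimetres aside while the robot is not near it.
Once in a run the grip may slacken for a moment while it holds something.
It also fails if it takes over 210 s, if anything falls off the work surface, if the arm or the gripper's body presses on something with over 40 N, if the wrist force passes 120 N, or if a joint passes its speed limit or range.

ROBOT

A 6-joint arm with a two-finger parallel gripper is mounted at the origin on the work surface; the furniture and walls round the work are solid. World frame = base frame: x ahead of the robot, y to its left, z up, the work surface at z = 0. Lengths are in m, angles in rad, forces in N, time in s.
With the tool pointing down it reaches from about 0.225 to 0.725 m from the base axis. Payload 3.1 kg.
Tool frame: the origin (TCP) lies between the finger pads; the fingertips stand ctrl.finger_overhang ahead of it and the grasp point (between the pads) lies 5 mm behind it (ctrl.finger_overhang is the distance from the TCP to the fingertips, in m); z points along the fingers, y is the line along which they close (so a half turn about z gives the same grasp; the last joint's range is limited). The gripper opens to 85 mm and grips with 20 to 120 N. Pads are 22 mm wide; open, the fingers measure 114 mm over their backs; the gripper's body (76 mm by 85 mm) begins 54 mm behind the grasp point. The pads swing forward as they close: fully open they stand 13 mm farther back than shut.
Start: joints at [-1.354, 0.048, 0.099, 1.622, 0, 1.443], TCP at [0.177, -0.494, 0.245] pointing down, gripper open.
Joint ranges: [-2.91, 2.91], [-0.99, 1.94], [-1.21, 1.42], [-2.12, 2.29], [-1.49, 1.47], [-3.14, 3.14]. Speed limits (rad/s): [2.79, 2.79, 3.14, 3.14, 3.14, 3.14].

INTERFACE

Orientations are given as a rotation vector (axis times angle).
In Python, from plant import sensors, optics, close_job, ctrl gives the robot as it stands. The module is installed in compiled form; this text tells all that it offers.
- The arm moves only by the shell command python3 -m handwheel 'ROWS' [OPENING] [FORCE]. ROWS is a JSON object of lists of equal length, an entry for each row: "travel": the shift along the tool's x, y, z normalised to -1 to 1, where 1 is 20 cm, a list of three; "roll": the turn about the tool's z normalised to -1 to 1, where 1 is 180 degrees. In form: {"travel": [[x, y, z], ...], "roll": [roll, ...]}. A call has 1 to 8 rows; each row is the pose to reach, as a shift and turn from the pose commanded when the call began, along the tool's axes at that moment, turning the shorter way round; what a row does not reach only later rows make up. A row lasts 1/12 s, in which the tool goes at most 41.7 mm and 7.16 degrees, less where a joint would pass 70% of its speed; a pose out of reach is approached as far as the arm can. A call with a number of a shift or a turn outside -1 to 1 is refused whole. A call with a gripper value outside its range is refused whole. OPENING is the opening, from 0 (shut) to 1 (fully open), set as the call begins (- or left out, the last holds). The fingers move at their own pace and stop on an object; FORCE is the grip in N (left out, the last holds). Time passes only in rows, so rows that repeat a pose let the fingers close. It gives the time, the measured TCP pose, the force, the opening and the grip force at its end, in the units of the state.
- sensors.state(): the state, without advancing time (a new reading comes with each control period).
- optics.grab_frame(name): name is "scene" or "top" or "wrist"; returns a dict with "img" (384x512x3 uint8, blue, green, red), "vfov" (degrees; the focal length in pixels is half the picture's height over the tangent of half this angle, whatever the lens; pixels are square), "cx", "cy" (the principal point, pixels), "T" (4x4, takes a point from camera to world coordinates). Camera axes: x right, y down, z forward; pixel columns grow to the right and rows downward; lengths in m; the calibration is good to about 2 mm. A picture is of the moment at which its call begins. There is no depth.
- close_job(): hands the job in; it is judged then, once.
The state is a dict: "time_s": time; "q": joint angles; "joint_vel": joint speeds; "effort": joint torques, N m; "position": TCP position; "ee_rot": TCP orientation; "ft_force": force on the tool from outside, world axes, zero at the start; "moment": the same for the moment, N m; "opening": opening from 0.0 (shut) to 1.0 (fully open); "gripper_force": force on a finger pad.
Only numpy, scipy, OpenCV 4.12 (cv2) and the standard library are available. Lean on these libraries where they do the work, as an engineer would, in place of code of your own. Each camera call takes 0.05 s, during which the arm holds its last target. There are 200 camera calls.

## Working session

There is one attempt and no reset: what is moved stays moved. The work goes in short steps, Python scripts to look and compute and a shell command to move; the robot and the scene stay as the last step left them, time stands still between calls to the robot, and variables do not carry over. Pictures are saved under pics/ and viewed, at most 14 in all, crops included, and the job is handed in when it is done.

```bash
mkdir -p pics; cat > h.py <<'E'
import numpy as np, cv2
from plant import sensors, optics, ctrl
from scipy.spatial.transform import Rotation as R
def ray(f,u,v,z):
    fl=f["img"].shape[0]/2/np.tan(np.radians(f["vfov"])/2)
    T=np.array(f["T"]); d=T[:3,:3]@np.array([(u-f["cx"])/fl,(v-f["cy"])/fl,1]); o=T[:3,3]
    return o+d*(z-o[2])/d[2]
def proj(f,p):
    fl=f["img"].shape[0]/2/np.tan(np.radians(f["vfov"])/2)
    T=np.array(f["T"]); c=T[:3,:3].T@(np.array(p)-T[:3,3])
    return c[:2]/c[2]*fl+np.array([f["cx"],f["cy"]])
def st():
    s=sensors.state(); M=R.from_rotvec(s["ee_rot"]).as_matrix()
    return s,np.array(s["position"]),M
E
python3 - <<'E'
from h import *
s,p,M=st(); print(s); print(M.round(3)); print(ctrl.finger_overhang)
for n in("top","scene"):
    f=optics.grab_frame(n); cv2.imwrite(f"pics/{n}0.png",f["img"]); np.save(f"pics/{n}0.npy",f,allow_pickle=True); print(n,f["vfov"],f["cx"],f["cy"],np.array(f["T"]).round(3).tolist())
E
```

```text
{'time_s': 0.0, 'q': array([-1.35380544e+00,  4.87708817e-02,  9.75879547e-02,  1.62205480e+00,
        3.71732981e-05,  1.44299685e+00]), 'joint_vel': array([-6.08272591e-04,  1.23569891e-03, -4.84853120e-04, -5.16545756e-05,
        6.51999497e-04,  2.05526549e-03]), 'effort': array([ 1.90886303e-04, -3.38779056e+01,  3.20015931e+01,  2.01232452e-02,
       -2.08491151e-04, -6.07940109e-06]), 'position': array([ 0.17731819, -0.49351021,  0.24410176]), 'ee_rot': array([-3.09261950e+00, -5.38497975e-01,  1.12544151e-04]), 'ft_force': array([-0.59763081, -0.42205725, -0.9168745 ]), 'moment': array([-0.00968625,  0.02128607, -0.03004512]), 'gripper_force': 0.0, 'opening': 1.0015999887002107}
[[ 0.941  0.338 -0.   ]
 [ 0.338 -0.941  0.002]
 [ 0.    -0.002 -1.   ]]
0.014
top 57.32510173806432 261.10115290332595 193.1439808366391 [[0.016, -0.984, 0.177, 0.321], [-1.0, -0.014, 0.012, 0.024], [-0.009, -0.177, -0.984, 0.904], [0.0, 0.0, 0.0, 1.0]]
scene 50.31908349197418 247.78557653429368 194.9627961589925 [[-0.647, -0.46, 0.608, -0.045], [-0.762, 0.374, -0.528, 0.493], [0.015, -0.805, -0.593, 0.618], [0.0, 0.0, 0.0, 1.0]]
```

View pics/top0.png

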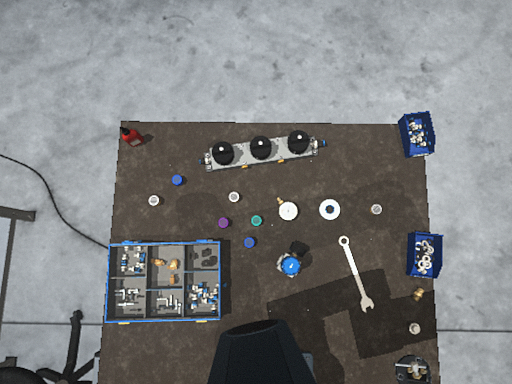

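View pics/scene0.png

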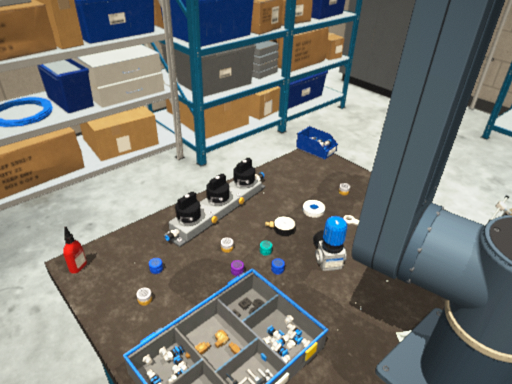

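The top picture shows the block with three black caps at (222,152), (260,147), (298,142). Steel/brass rounds that could be cartridges are at (153,200), (233,197) and (376,209), with (414,328) doubtful. The look-alikes are blue (177,180) and (249,242), purple (223,222) and turquoise (256,220). The gauge is at (288,210) and the tape at (329,209). I'll confirm the candidates in an enlarged crop.

```bash
python3 - <<'E'
from h import *
f=np.load("pics/top0.npy",allow_pickle=True).item(); im=f["img"]
a=cv2.resize(im[110:250,115:325],None,fx=3.8,fy=3.8,interpolation=cv2.INTER_CUBIC)[:390]
t=[cv2.resize(im[v-16:v+16,u-16:u+16],(200,200),interpolation=cv2.INTER_CUBIC) for u,v in((153,200),(233,197),(376,209),(414,328))]
row=np.hstack(t); c=np.zeros((592,800,3),np.uint8); c[:390,:a.shape[1]]=a[:,:800]; c[392:592]=row
cv2.imwrite("pics/crop1.png",c)
g=cv2.cvtColor(im,cv2.COLOR_BGR2HSV)
m=((g[...,2]>120)&(g[...,1]<140)).astype(np.uint8)
n,l,s,ce=cv2.connectedComponentsWithStats(m)
for i in range(1,n):
    if 30<s[i,4]<3000 and 115<ce[i][0]<440 and 120<ce[i][1]<350: print(s[i].tolist(),ce[i].round(1),ray(f,*ce[i],0.021).round(3))
for u,v in((222,152),(260,147),(298,142)): print(ray(f,u,v,0.075).round(3))
E
```

```text
[408, 121, 14, 9, 67] [414.9 125.4] [ 0.666 -0.368  0.021]
[408, 131, 18, 15, 129] [417.1 138. ] [ 0.632 -0.371  0.021]
[205, 136, 107, 34, 1070] [256. 154.] [0.583 0.05  0.021]
[310, 137, 8, 12, 49] [314.  142.7] [ 0.615 -0.102  0.021]
[228, 191, 11, 11, 92] [233.4 196.4] [0.47  0.105 0.021]
[148, 195, 11, 11, 93] [153.2 199.9] [0.458 0.31  0.021]
[277, 197, 21, 23, 312] [286.9 209.6] [ 0.438 -0.031  0.021]
[319, 199, 21, 21, 301] [329.2 209. ] [ 0.441 -0.138  0.021]
[371, 204, 11, 10, 93] [376.  208.7] [ 0.443 -0.256  0.021]
[253, 217, 7, 7, 40] [256.  220.2] [0.41  0.046 0.021]
[218, 218, 9, 9, 49] [222.5 222.4] [0.403 0.131 0.021]
[338, 235, 36, 77, 504] [355.7 274.3] [ 0.281 -0.2    0.021]
[246, 239, 7, 7, 38] [248.6 242.1] [0.355 0.064 0.021]
[415, 240, 19, 35, 291] [424.9 256.8] [ 0.325 -0.371  0.021]
[111, 242, 82, 75, 2732] [153.9 277.1] [0.266 0.294 0.021]
[194, 243, 25, 26, 315] [205.9 255.1] [0.321 0.169 0.021]
[277, 253, 13, 18, 70] [280.8 261.2] [ 0.309 -0.017  0.021]
[189, 270, 31, 48, 813] [205.5 290.2] [0.237 0.166 0.021]
[414, 288, 10, 12, 62] [418.6 293. ] [ 0.239 -0.35   0.021]
[195, 319, 21, 4, 34] [202.8 320.5] [0.167 0.17  0.021]
[409, 323, 11, 11, 86] [414.4 328.4] [ 0.157 -0.335  0.021]
[0.571 0.131 0.075]
[0.585 0.038 0.075]
[ 0.599 -0.055  0.075]
```

View pics/crop1.png

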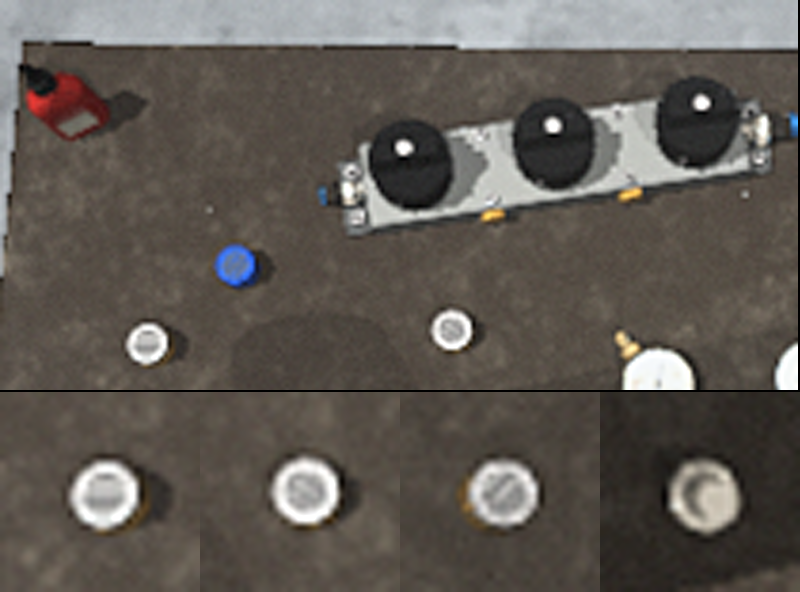

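The enlarged crop shows (153,200), (233,197) and (376,209) with a steel collar, a screen and a brass edge, so these are the three cartridges. The fourth object, (414,328), is a hollow cup near the base and not a cartridge, and the coloured ones are excluded. Next I go over the scene for a wrist view.

```bash
cat > go.py <<'E'
import sys; from h import *
# go.py x y z yaw(deg of tool x, or -)
s,p,M=st(); x,y,z=map(float,sys.argv[1:4]); d=M.T@(np.array([x,y,z])-p)/0.2
cur=np.degrees(np.arctan2(M[1,0],M[0,0])); r=0
if len(sys.argv)>4: r=-((float(sys.argv[4])-cur+180)%360-180)/180
print("travel",d.round(4).tolist(),"roll",round(r,4),"| at",p.round(4),"yaw",cur.round(2),"t",round(s["time_s"],2),"F",np.array(s["ft_force"]).round(1),"open",round(s["opening"],3),"q6",round(s["q"][5],2))
E
python3 go.py 0.50 0.03 0.30 98.5
```

```text
travel [2.4033, -1.919, -0.2741] roll -0.4375 | at [ 0.1773 -0.4936  0.2442] yaw 19.76 t 0.1 F [ 0.3 -0.3 -0.2] open 1.003 q6 1.44
```

```bash
T='[0.8,-0.64,-0.09]'
python3 -m handwheel '{"travel":[[0.8,-0.64,-0.09],[0.8,-0.64,-0.09],[0.8,-0.64,-0.09],[0.8,-0.64,-0.09],[0.8,-0.64,-0.09]],"roll":[0,0,0,0,0]}' 1 60 >/dev/null
python3 -m handwheel '{"travel":[[0.8,-0.64,-0.09],[0.8,-0.64,-0.09],[0.8,-0.64,-0.09],[0.8,-0.64,-0.09],[0.8,-0.64,-0.09]],"roll":[0,0,0,0,0]}' >/dev/null
python3 -m handwheel '{"travel":[[0.8,-0.64,-0.09],[0.8,-0.64,-0.09],[0.8,-0.64,-0.09],[0.8,-0.64,-0.09],[0.8,-0.64,-0.09],[0.8,-0.64,-0.09],[0.8,-0.64,-0.09],[0.8,-0.64,-0.09]],"roll":[-0.22,-0.22,-0.22,-0.22,-0.22,-0.22,-0.22,-0.22]}' >/dev/null
python3 -m handwheel '{"travel":[[0,0,0],[0,0,0],[0,0,0],[0,0,0],[0,0,0],[0,0,0],[0,0,0],[0,0,0]],"roll":[-0.218,-0.218,-0.218,-0.218,-0.218,-0.218,-0.218,-0.218]}'
python3 go.py 0.5 0.03 0.3 98.5
python3 - <<'E'
from h import *
f=optics.grab_frame("wrist"); cv2.imwrite("pics/w1.png",f["img"]); np.save("pics/w1.npy",f,allow_pickle=True); s,p,M=st()
print(np.array(f["T"]).round(3).tolist(),f["vfov"])
E
```

```text
time_s: 2.27
position: [0.4989, 0.0283, 0.2994]
ee_rot: [2.055, 2.376, -0.0]
ft_force: [0.1, -0.2, 1.2]
opening: 1.0
gripper_force: 0.0
travel [0.0074, 0.0067, -0.0031] roll -0.0011 | at [0.4989 0.0283 0.2994] yaw 98.31 t 2.27 F [ 0.1 -0.2  1.2] open 1.0 q6 1.35
[[0.99, 0.139, 0.036, 0.49], [0.144, -0.954, -0.262, 0.095], [-0.002, 0.264, -0.964, 0.427], [0.0, 0.0, 0.0, 1.0]] 70.46728281675907
```

View pics/w1.png

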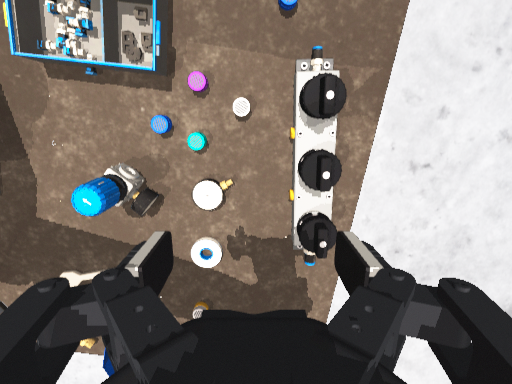

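The wrist view shows the caps at (323,96), (319,170) and (316,232), the cartridges at (241,106) and (200,312), the gauge at (208,194) and the tape at (206,252). I'll place the camera straight above two of the caps to get clean circles.

```bash
python3 go.py 0.580 0.064 0.30 98.5; python3 go.py 0.594 -0.029 0.30 98.5; python3 go.py 0.604 -0.122 0.30 98.5
```

```text
travel [0.1165, 0.4265, -0.0032] roll -0.0008 | at [0.499  0.0286 0.2994] yaw 98.35 t 2.32 F [-0.5 -0.4 -0.5] open 0.999 q6 1.35
travel [-0.3537, 0.4282, -0.0031] roll -0.0008 | at [0.499  0.0286 0.2994] yaw 98.35 t 2.32 F [-0.5 -0.4 -0.5] open 0.999 q6 1.35
travel [-0.8211, 0.4101, -0.003] roll -0.0008 | at [0.499  0.0286 0.2994] yaw 98.35 t 2.32 F [-0.5 -0.4 -0.5] open 0.999 q6 1.35
```

```bash
cat > cap.py <<'E'
import sys; from h import *
n,gx,gy,z=sys.argv[1],*map(float,sys.argv[2:5])
f=optics.grab_frame("wrist"); im=f["img"]; cv2.imwrite(f"pics/{n}.png",im); np.save(f"pics/{n}.npy",f,allow_pickle=True)
# rectify plane z onto a 1mm/4px grid centred on guess
S=4; N=100
c=np.float32([proj(f,(gx+a*.04,gy+b*.04,z)) for a,b in((-1,-1),(1,-1),(1,1),(-1,1))])
k=np.float32([(200+a*160,200-b*160) for a,b in((-1,-1),(1,-1),(1,1),(-1,1))])
w=cv2.warpPerspective(im,cv2.getPerspectiveTransform(c,k),(400,400)); cv2.imwrite(f"pics/{n}_r.png",w)
m=(w.max(2)<60).astype(np.uint8); m=cv2.morphologyEx(m,cv2.MORPH_CLOSE,np.ones((25,25),np.uint8)); m=cv2.morphologyEx(m,cv2.MORPH_OPEN,cv2.getStructuringElement(2,(81,81)))
ct=max(cv2.findContours(m,0,2)[0],key=cv2.contourArea)
(x,y),r=cv2.minEnclosingCircle(ct); e=cv2.fitEllipse(ct); 
for q in((x,y),e[0]): print(n,gx+(q[0]-200)/4000,gy-(q[1]-200)/4000)
print("r",r/4,np.array(e[1])/8,"area r",(cv2.contourArea(ct)/np.pi)**.5/4)
E
python3 -m handwheel '{"travel":[[0.117,0.426,0],[0.117,0.426,0],[0.117,0.426,0],[0.117,0.426,0],[0.117,0.426,0],[0.117,0.426,0]],"roll":[0,0,0,0,0,0]}' >/dev/null
python3 cap.py capC 0.571 0.131 0.0715
python3 -m handwheel '{"travel":[[-0.47,0.002,0],[-0.47,0.002,0],[-0.47,0.002,0],[-0.47,0.002,0],[-0.47,0.002,0],[-0.47,0.002,0]],"roll":[0,0,0,0,0,0]}' >/dev/null
python3 cap.py capB 0.585 0.038 0.0715
python3 -m handwheel '{"travel":[[-0.468,-0.016,0],[-0.468,-0.016,0],[-0.468,-0.016,0],[-0.468,-0.016,0],[-0.468,-0.016,0],[-0.468,-0.016,0]],"roll":[0,0,0,0,0,0]}' >/dev/null
python3 cap.py capA 0.599 -0.055 0.0715
python3 -c "
import cv2,numpy as np
cv2.imwrite('pics/m.png',cv2.resize(np.hstack([cv2.imread(f'pics/cap{k}_r.png') for k in 'CBA']),(798,266)))"
```

```text
capC 0.580625 0.12375
capC 0.5816058769226073 0.12337310409545899
r 22.40154457092285 [11.84629822 23.72356796] area r 15.765793109570085
capB 0.597 0.029875
capB 0.5977870635986328 0.02982321548461914
r 22.225080490112305 [11.46769333 23.62252045] area r 15.350208247693288
capA 0.5895 -0.057875
capA 0.5894870452880859 -0.057897804260253906
r 13.625024795532227 [11.01102352 13.67482662] area r 12.140731924846277
```

View pics/m.png

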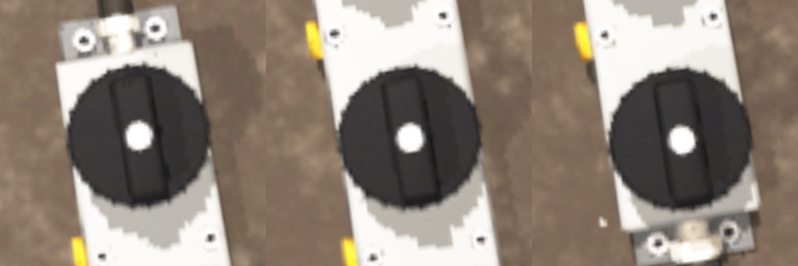

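The rectified crops show the three caps nearly centred, each with a bar along the block and a white dot on top. I'll refit the circles with Hough.

```bash
python3 - <<'E'
from h import *
P=[]
for k,g in zip("CBA",((.571,.131),(.585,.038),(.599,-.055))):
    w=cv2.imread(f"pics/cap{k}_r.png"); gr=cv2.GaussianBlur(cv2.cvtColor(w,6),(5,5),0)
    c=cv2.HoughCircles(gr,cv2.HOUGH_GRADIENT,1,200,param1=80,param2=10,minRadius=102,maxRadius=112)[0][0]
    m=(w.min(2)>235).astype(np.uint8); m[:150]=0;m[250:]=0;m[:,:150]=0;m[:,250:]=0
    M=cv2.moments(m); f=np.load(f"pics/cap{k}.npy",allow_pickle=True).item()
    d=np.array([g[0]+(M['m10']/M['m00']-200)/4000,g[1]-(M['m01']/M['m00']-200)/4000])
    o=np.array(f["T"])[:2,3]; oz=f["T"][2][3]; dot=o+(d-o)*(oz-.0955)/(oz-.0715)
    p=np.array([g[0]+(c[0]-200)/4000,g[1]-(c[1]-200)/4000]); P.append(p); print(k,p.round(4),c[2],"dot",dot.round(4))
P=np.array(P); d=P[0]-P[2]; print(np.hypot(*d),np.degrees(np.arctan2(-d[0],d[1])),P.mean(0))
E
python3 go.py 0.572 0.13 0.2
```

```text
C [0.5729 0.1296] 107.0 dot [0.5729 0.13  ]
B [0.5889 0.0364] 107.0 dot [0.5888 0.0364]
A [ 0.6049 -0.0574] 107.0 dot [ 0.6047 -0.0573]
0.1897182 9.710571 [0.588875   0.03620833]
travel [1.254, 0.0231, 0.4994] roll 0 | at [ 0.6054 -0.1187  0.2998] yaw 98.71 t 3.97 F [0.6 0.3 0. ] open 1.001 q6 1.12
```

```bash
python3 go.py 0.6049 -0.0574 0.13 99.7;  python3 go.py 0.6049 -0.0574 0.087 99.7
```

```text
travel [0.3027, 0.0436, 0.849] roll -0.0055 | at [ 0.6054 -0.1187  0.2998] yaw 98.71 t 3.97 F [0.6 0.3 0. ] open 1.001 q6 1.12
travel [0.3026, 0.0435, 1.064] roll -0.0055 | at [ 0.6054 -0.1187  0.2998] yaw 98.71 t 3.97 F [0.6 0.3 0. ] open 1.001 q6 1.12
```

```bash

python3 -m handwheel '{"travel":[[0.303,0.044,0.4],[0.303,0.044,0.849],[0.303,0.044,0.849],[0.303,0.044,0.849],[0.303,0.044,0.849],[0.303,0.044,0.849],[0.303,0.044,0.849],[0.303,0.044,0.849]],"roll":[-0.0055,-0.0055,-0.0055,-0.0055,-0.0055,-0.0055,-0.0055,-0.0055]}' 0.5 80 >/dev/null
python3 go.py 0.6049 -0.0574 0.087 99.7
python3 -m handwheel '{"travel":[[0,0,0.07],[0,0,0.14],[0,0,0.215],[0,0,0.215],[0,0,0.215]],"roll":[0,0,0,0,0]}'
python3 -m handwheel '{"travel":[[0,0,0],[0,0,0],[0,0,0],[0,0,0],[0,0,0],[0,0,0],[0,0,0],[0,0,0]],"roll":[0,0,0,0,0,0,0,0]}' 0 80
python3 go.py 0.6049 -0.0574 0.087 99.7
```

```text
travel [0.0093, -0.0072, 0.2257] roll -0.0003 | at [ 0.6065 -0.059   0.1321] yaw 99.65 t 4.63 F [-0.3 -0.2  0.8] open 0.503 q6 1.2
time_s: 5.05
position: [0.6061, -0.0598, 0.0885]
ee_rot: [2.027, 2.397, 0.002]
ft_force: [0.6, -0.6, -0.1]
opening: 0.498
gripper_force: 0.0
time_s: 5.72
position: [0.6062, -0.0598, 0.0891]
ee_rot: [2.026, 2.397, 0.002]
ft_force: [-1.2, -0.2, 5.2]
opening: 0.143
gripper_force: 81.3
travel [0.0129, -0.0045, 0.0104] roll -0.0007 | at [ 0.6062 -0.0598  0.0891] yaw 99.58 t 5.72 F [-1.2 -0.2  5.2] open 0.143 q6 1.2
```

```bash

python3 -m handwheel '{"travel":[[0,0,0],[0,0,0],[0.012,0,0],[0.012,0,0],[0.012,0,0]],"roll":[0,0,0,0,0]}' 0.3 >/dev/null
python3 -m handwheel '{"travel":[[0,0,0],[0,0,0],[0,0,0],[0,0,0],[0,0,0],[0,0,0]],"roll":[0,0,0,0,0,0]}' 0 80
python3 -m handwheel '{"travel":[[0,0,0.01],[0,0,0.02],[0,0,0.03],[0,0,0.036],[0,0,0.036],[0,0,0.036]],"roll":[0,0,0,0,0,0]}'
```

```text
time_s: 6.63
position: [0.605, -0.0567, 0.0865]
ee_rot: [2.028, 2.399, 0.001]
ft_force: [3.0, 0.2, -0.6]
opening: 0.141
gripper_force: 79.8
time_s: 7.13
position: [0.6051, -0.0567, 0.0817]
ee_rot: [2.027, 2.398, 0.002]
ft_force: [-1.0, 1.6, 7.8]
opening: 0.143
gripper_force: 81.1
```

```bash

python3 -m handwheel '{"travel":[[0,0,0.01],[0,0,0.014],[0,0,0.014],[0,0,0.014]],"roll":[0,0,0,0]}'
python3 -m handwheel '{"travel":[[0,0,0],[0,0,0],[0,0,0],[0,0,0],[0,0,0],[0,0,0],[0,0,0],[0,0,0]],"roll":[-0.035,-0.07,-0.105,-0.14,-0.175,-0.21,-0.245,-0.28]}'
python3 -m handwheel '{"travel":[[0,0,0],[0,0,0],[0,0,0],[0,0,0]],"roll":[-0.03,-0.055,-0.06,-0.06]}'
python3 go.py 0.6049 -0.0574 0.087 159.7
```

```text
time_s: 7.47
position: [0.6051, -0.0567, 0.0808]
ee_rot: [2.027, 2.398, 0.002]
ft_force: [-4.1, 2.9, 14.9]
opening: 0.151
gripper_force: 82.0
time_s: 8.13
position: [0.6055, -0.057, 0.0808]
ee_rot: [0.805, 3.033, 0.0]
ft_force: [-3.6, 2.0, 13.9]
opening: 0.147
gripper_force: 81.9
time_s: 8.47
position: [0.6051, -0.0572, 0.0808]
ee_rot: [0.523, 3.095, -0.001]
ft_force: [-3.4, 1.9, 13.8]
opening: 0.142
gripper_force: 82.0
travel [0.0006, -0.0012, -0.0312] roll 0.0061 | at [ 0.6051 -0.0572  0.0808] yaw 160.8 t 8.47 F [-3.4  1.9 13.8] open 0.142 q6 0.13
```

```bash

python3 -m handwheel '{"travel":[[0,0,-0.05],[0,0,-0.12],[0,0,-0.22],[0,0,-0.35],[0,0,-0.35],[0,0,-0.35]],"roll":[0,0,0,0,0,0]}'
python3 go.py 0.51 -0.07 0.10; python3 go.py 0.51 -0.07 0.0445
```

```text
time_s: 8.97
position: [0.6056, -0.0574, 0.1482]
ee_rot: [0.524, 3.094, -0.001]
ft_force: [-0.2, 0.3, -1.3]
opening: 0.148
gripper_force: 79.8
travel [0.4315, -0.2167, 0.2396] roll 0 | at [ 0.6056 -0.0574  0.1482] yaw 160.78 t 8.97 F [-0.2  0.3 -1.3] open 0.148 q6 0.13
travel [0.4324, -0.2166, 0.5171] roll 0 | at [ 0.6056 -0.0574  0.1482] yaw 160.78 t 8.97 F [-0.2  0.3 -1.3] open 0.148 q6 0.13
```

```bash

python3 -m handwheel '{"travel":[[0.2,-0.1,0],[0.43,-0.217,0.1],[0.43,-0.217,0.24],[0.43,-0.217,0.35],[0.43,-0.217,0.45],[0.43,-0.217,0.50],[0.43,-0.217,0.52],[0.43,-0.217,0.522]],"roll":[0,0,0,0,0,0,0,0]}'
python3 -m handwheel '{"travel":[[0,0,0],[0,0,0],[0,0,0],[0,0,0],[0,0,-0.1],[0,0,-0.2],[0,0,-0.4],[0,0,-0.8]],"roll":[0,0,0,0,0,0,0,0]}' 0.5
python3 go.py 0.443 -0.256 0.25; python3 go.py 0.457 -0.2 0.25 
```

```text
time_s: 9.63
position: [0.5045, -0.0684, 0.0446]
ee_rot: [-0.522, -3.088, -0.001]
ft_force: [-16.6, 3.4, 26.7]
opening: 0.15
gripper_force: 89.4
time_s: 10.3
position: [0.5068, -0.0688, 0.1615]
ee_rot: [-0.523, -3.09, -0.002]
ft_force: [0.9, -0.1, 0.0]
opening: 0.502
gripper_force: 0.0
travel [-0.0034, -0.9889, -0.4424] roll 0 | at [ 0.5068 -0.0688  0.1615] yaw 160.79 t 10.3 F [ 0.9 -0.1  0. ] open 0.502 q6 0.07
travel [0.0226, -0.7015, -0.4423] roll 0 | at [ 0.5068 -0.0688  0.1615] yaw 160.79 t 10.3 F [ 0.9 -0.1  0. ] open 0.502 q6 0.07
```

```bash
cat > cart.py <<'E'
import sys; from h import *
# find steel-topped round near guess; z plane of top
n,gx,gy=sys.argv[1],*map(float,sys.argv[2:4]); z=float(sys.argv[4]) if len(sys.argv)>4 else .021
f=optics.grab_frame("wrist"); im=f["img"]; cv2.imwrite(f"pics/{n}.png",im); np.save(f"pics/{n}.npy",f,allow_pickle=True)
c=np.float32([proj(f,(gx+a*.04,gy+b*.04,z)) for a,b in((-1,-1),(1,-1),(1,1),(-1,1))])
k=np.float32([(200+a*160,200-b*160) for a,b in((-1,-1),(1,-1),(1,1),(-1,1))])
w=cv2.warpPerspective(im,cv2.getPerspectiveTransform(c,k),(400,400)); cv2.imwrite(f"pics/{n}_r.png",w)
gr=cv2.GaussianBlur(cv2.cvtColor(w,6),(5,5),0)
cs=cv2.HoughCircles(gr,cv2.HOUGH_GRADIENT,1,60,param1=80,param2=12,minRadius=46,maxRadius=58)
for q in cs[0][:3]: print(n,round(gx+(q[0]-200)/4000,4),round(gy-(q[1]-200)/4000,4),"r mm",q[2]/4)
E
python3 -m handwheel '{"travel":[[0.02,-0.95,-0.2],[0.02,-0.95,-0.2],[0.02,-0.95,-0.2],[0.02,-0.95,-0.2],[0.02,-0.95,-0.2],[0.02,-0.95,-0.2],[0.02,-0.95,-0.2]],"roll":[0,0,0,0,0,0,0]}'
python3 cart.py c3 0.443 -0.256; python3 go.py 0.443 -0.256 0.07
python3 -c "
import cv2,numpy as np
cv2.imwrite('pics/m2.png',np.hstack([cv2.imread('pics/c3.png')[:,:],cv2.resize(cv2.imread('pics/c3_r.png'),(288,288))[:384] if 0 else cv2.copyMakeBorder(cv2.resize(cv2.imread('pics/c3_r.png'),(288,288)),0,96,0,0,0)]))"
```

```text
time_s: 10.88
position: [0.4423, -0.2488, 0.203]
ee_rot: [-0.529, -3.096, -0.002]
ft_force: [-0.1, 0.7, 0.6]
opening: 0.504
gripper_force: 0.0
c3 0.4421 -0.2586 r mm 13.15
travel [-0.0174, -0.0398, 0.6635] roll 0 | at [ 0.4425 -0.2476  0.2027] yaw 160.71 t 10.93 F [ 0.3  1.1 -0.2] open 0.5 q6 -0.31
```

View pics/m2.png

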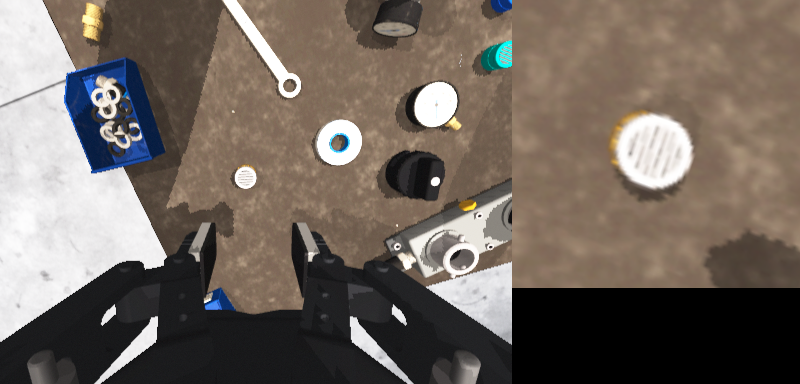

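The view shows the cartridge at (245,177), steel-topped with a brass edge, the free port at (460,258) and the set-down cap at (418,178). Grasping it now.

```bash
python3 go.py 0.4421 -0.2586 0.06; python3 go.py 0.4421 -0.2586 0.0235
```

```text
travel [-0.0175, -0.0536, 0.7135] roll 0 | at [ 0.4425 -0.2476  0.2027] yaw 160.71 t 10.93 F [ 0.3  1.1 -0.2] open 0.5 q6 -0.31
travel [-0.0178, -0.0539, 0.896] roll 0 | at [ 0.4425 -0.2476  0.2027] yaw 160.71 t 10.93 F [ 0.3  1.1 -0.2] open 0.5 q6 -0.31
```

```bash

python3 -m handwheel '{"travel":[[-0.0175,-0.054,0.2],[-0.0175,-0.054,0.4],[-0.0175,-0.054,0.6],[-0.0175,-0.054,0.75],[-0.0175,-0.054,0.85],[-0.0175,-0.054,0.896],[-0.0175,-0.054,0.896],[-0.0175,-0.054,0.896]],"roll":[0,0,0,0,0,0,0,0]}'
python3 -m handwheel '{"travel":[[0,0,0],[0,0,0],[0,0,0],[0,0,0],[0,0,0],[0,0,0]],"roll":[0,0,0,0,0,0]}' 0 40
python3 -m handwheel '{"travel":[[0,0,-0.1],[0,0,-0.3],[0,0,-0.5],[0,0,-0.5],[0,0,-0.5]],"roll":[0,0,0,0,0]}'
python3 go.py 0.6051 -0.0572 0.14;python3 go.py 0.6051 -0.0572 0.085
```

```text
time_s: 11.6
position: [0.4429, -0.258, 0.0245]
ee_rot: [-0.522, -3.097, -0.001]
ft_force: [-0.7, 0.3, 1.2]
opening: 0.495
gripper_force: 0.0
time_s: 12.1
position: [0.4444, -0.26, 0.0271]
ee_rot: [0.523, 3.093, -0.002]
ft_force: [0.5, 1.4, 6.6]
opening: 0.279
gripper_force: 39.8
time_s: 12.52
position: [0.4448, -0.261, 0.1286]
ee_rot: [0.524, 3.09, -0.007]
ft_force: [0.3, 0.5, -1.2]
opening: 0.276
gripper_force: 39.5
travel [-0.4217, 1.2259, -0.0572] roll 0 | at [ 0.4448 -0.261   0.1286] yaw 160.77 t 12.52 F [ 0.3  0.5 -1.2] open 0.276 q6 -0.32
travel [-0.4196, 1.2267, 0.2178] roll 0 | at [ 0.4448 -0.261   0.1286] yaw 160.77 t 12.52 F [ 0.3  0.5 -1.2] open 0.276 q6 -0.32
```

```bash

python3 -m handwheel '{"travel":[[-0.14,0.4,-0.06],[-0.28,0.8,-0.06],[-0.28,0.8,-0.06],[-0.28,0.8,-0.06],[-0.28,0.8,-0.06],[-0.28,0.8,-0.06],[-0.28,0.8,-0.06]],"roll":[0,0,0,0,0,0,0]}'
python3 - <<'E'
from h import *
s,p,M=st(); np.savetxt("tcp.txt",p)
import subprocess
g=p+M@np.array([0.002,0,0.006]); print(p,M[:,0],g)
print(subprocess.run(["python3","cart.py","held",str(g[0]),str(g[1]),str(g[2])],capture_output=True,text=True).stdout)
a=cv2.imread("pics/held.png"); b=cv2.resize(cv2.imread("pics/held_r.png"),(288,288)); cv2.imwrite("pics/m3.png",np.hstack([a,cv2.copyMakeBorder(b,0,96,0,0,0)]))
E
python3 go.py 0.6051 -0.0572 0.1 
```

```text
time_s: 13.1
position: [0.5471, -0.126, 0.1349]
ee_rot: [-0.522, -3.094, 0.0]
ft_force: [0.7, 0.1, -0.5]
opening: 0.273
gripper_force: 39.6
[ 0.54710605 -0.12604307  0.13486216] [-0.94461524  0.32816385  0.00324657] [ 0.54519676 -0.12538514  0.12886868]
held 0.5431 -0.124 r mm 14.35
held 0.5533 -0.0773 r mm 13.225

travel [-0.1609, 0.4244, 0.1747] roll 0 | at [ 0.5469 -0.1267  0.1351] yaw 160.76 t 13.15 F [-0.1 -0.4  0. ] open 0.274 q6 -0.01
```

View pics/m3.png

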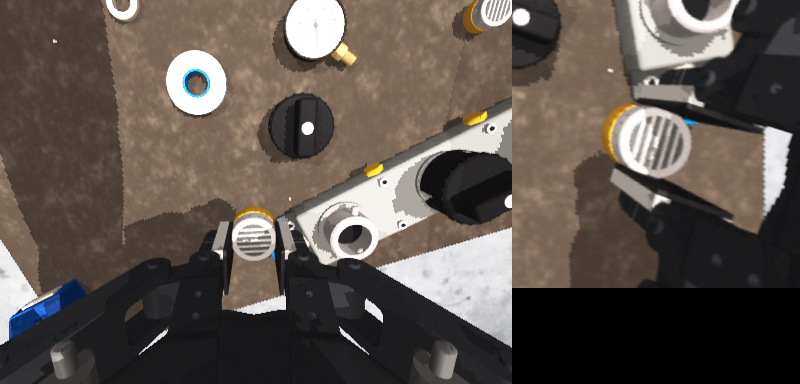

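The picture shows the cartridge held at (254,240), 3 mm ahead of the TCP, and the open port rim at (353,236). I'll check that rim by ray.

```bash
python3 - <<'E'
from h import *
f=np.load("pics/held.npy",allow_pickle=True).item(); gx,gy,z=.605,-.057,.058
c=np.float32([proj(f,(gx+a*.04,gy+b*.04,z)) for a,b in((-1,-1),(1,-1),(1,1),(-1,1))])
k=np.float32([(200+a*160,200-b*160) for a,b in((-1,-1),(1,-1),(1,1),(-1,1))])
w=cv2.warpPerspective(f["img"],cv2.getPerspectiveTransform(c,k),(400,400)); gr=cv2.GaussianBlur(cv2.cvtColor(w,6),(5,5),0)
for a,b in((52,60),(70,82)):
  cs=cv2.HoughCircles(gr,cv2.HOUGH_GRADIENT,1,40,param1=80,param2=12,minRadius=a,maxRadius=b)
  if cs is not None:
    for q in cs[0][:2]: print(round(gx+(q[0]-200)/4000,4),round(gy-(q[1]-200)/4000,4),q[2]/4)
E
python3 go.py 0.6079 -0.0582 0.09; python3 go.py 0.6079 -0.0582 0.0755
```

```text
0.6044 -0.0579 13.75
0.5924 -0.0624 13.2
0.6031 -0.0579 19.8
0.5876 -0.0651 18.7
travel [-0.1759, 0.4243, 0.2246] roll 0 | at [ 0.5469 -0.1267  0.1351] yaw 160.76 t 13.15 F [-0.1 -0.4  0. ] open 0.274 q6 -0.01
travel [-0.1761, 0.4244, 0.2971] roll 0 | at [ 0.5469 -0.1267  0.1351] yaw 160.76 t 13.15 F [-0.1 -0.4  0. ] open 0.274 q6 -0.01
```

```bash

python3 -m handwheel '{"travel":[[-0.09,0.22,0],[-0.175,0.422,0],[-0.175,0.422,0.1],[-0.175,0.422,0.2],[-0.175,0.422,0.2],[-0.175,0.422,0.2]],"roll":[0,0,0,0,0,0]}'
python3 go.py 0.6076 -0.0584 0.0755
```

```text
time_s: 13.65
position: [0.6065, -0.0593, 0.0944]
ee_rot: [-0.527, -3.092, 0.0]
ft_force: [-0.4, 0.2, -0.9]
opening: 0.273
gripper_force: 39.7
travel [-0.0041, 0.0061, 0.0943] roll 0 | at [ 0.6065 -0.0593  0.0944] yaw 160.66 t 13.65 F [-0.4  0.2 -0.9] open 0.273 q6 0.13
```

```bash

python3 -m handwheel '{"travel":[[-0.004,0.006,0],[-0.004,0.006,0.02],[-0.004,0.006,0.04],[-0.004,0.006,0.06],[-0.004,0.006,0.075],[-0.004,0.006,0.085],[-0.004,0.006,0.095],[-0.004,0.006,0.095]],"roll":[0,0,0,0,0,0,0,0]}'
python3 go.py 0.6076 -0.0584 0.0755
```

```text
time_s: 14.32
position: [0.6105, -0.0579, 0.0843]
ee_rot: [0.524, 3.094, -0.002]
ft_force: [-10.9, 1.3, 20.7]
opening: 0.27
gripper_force: 41.8
travel [0.0131, -0.0074, 0.0437] roll 0 | at [ 0.6105 -0.0579  0.0843] yaw 160.78 t 14.32 F [-10.9   1.3  20.7] open 0.27 q6 0.13
```

```bash

python3 -m handwheel '{"travel":[[0,0,-0.04],[0.016,-0.004,-0.04],[0.016,-0.004,-0.02],[0.016,-0.004,-0.01],[0.016,-0.004,0]],"roll":[0,0,0,0,0]}'
python3 go.py 0.6076 -0.0584 0.0755
```

```text
time_s: 14.73
position: [0.6066, -0.0572, 0.0769]
ee_rot: [-0.525, -3.097, 0.001]
ft_force: [-0.4, -0.4, 3.7]
opening: 0.275
gripper_force: 40.2
travel [-0.0065, -0.0039, 0.007] roll 0 | at [ 0.6066 -0.0572  0.0769] yaw 160.78 t 14.73 F [-0.4 -0.4  3.7] open 0.275 q6 0.13
```

```bash

python3 -m handwheel '{"travel":[[0,0,0.01],[0,0,0.01],[0,0,0.01]],"roll":[0,0,0]}'
python3 -m handwheel '{"travel":[[0,0,0],[0,0,0],[0,0,-0.05],[0,0,-0.12],[0,0,-0.12]],"roll":[0,0,0,0,0]}' 0.42
python3 -m handwheel '{"travel":[[0.014,0,0],[0.014,0,0],[0.014,0,0],[0.014,0,0],[0.014,0,0],[0.014,0,0],[0.014,0,0],[0.014,0,0]],"roll":[0,0,0,0,0,0,0,0]}' 0
python3 cart.py p1 0.605 -0.0575 0.067; python3 go.py 0.6047 -0.0575 0.0715
```

```text
time_s: 14.98
position: [0.6064, -0.0573, 0.0742]
ee_rot: [-0.524, -3.096, 0.001]
ft_force: [0.8, -1.6, -0.9]
opening: 0.273
gripper_force: 39.7
time_s: 15.4
position: [0.6088, -0.0571, 0.1033]
ee_rot: [0.523, 3.092, 0.0]
ft_force: [0.9, 0.1, 0.7]
opening: 0.419
gripper_force: 0.0
time_s: 16.07
position: [0.6041, -0.0561, 0.0994]
ee_rot: [-0.524, -3.097, -0.0]
ft_force: [-0.0, -0.3, 0.5]
opening: -0.001
gripper_force: 0.0
p1 0.6016 -0.0559 r mm 13.25
p1 0.5879 -0.0481 r mm 13.525
p1 0.5961 -0.0816 r mm 13.25
travel [-0.005, -0.0057, 0.1396] roll 0 | at [ 0.6041 -0.0561  0.0994] yaw 160.79 t 16.12 F [-0.3 -0.4 -0.7] open -0.0 q6 0.13
```

```bash

python3 -m handwheel '{"travel":[[-0.004,-0.006,0.03],[-0.004,-0.006,0.06],[-0.004,-0.006,0.09],[-0.004,-0.006,0.11],[-0.004,-0.006,0.125],[-0.004,-0.006,0.14],[-0.004,-0.006,0.14],[-0.004,-0.006,0.14]],"roll":[0,0,0,0,0,0,0,0]}'
python3 go.py 0.6047 -0.0575 0.0715
```

```text
time_s: 16.78
position: [0.6049, -0.0577, 0.0721]
ee_rot: [0.524, 3.097, -0.0]
ft_force: [0.3, -0.1, 4.1]
opening: 0.0
gripper_force: 2.0
travel [0.0013, 0.0006, 0.0029] roll 0 | at [ 0.6049 -0.0577  0.0721] yaw 160.78 t 16.78 F [ 0.3 -0.1  4.1] open 0.0 q6 0.13
```

Still 4 N at the end, so I'll press a little further, then back off and go to look at the cap.

```bash

python3 -m handwheel '{"travel":[[0,0,0.006],[0,0,0.012],[0,0,0.018],[0,0,0.018]],"roll":[0,0,0,0]}'
python3 -m handwheel '{"travel":[[0,0,-0.2],[0,0,-0.4],[0,0,-0.5],[0,0,-0.5]],"roll":[0,0,0,0]}' 0.5
python3 go.py 0.56 -0.09 0.20
```

```text
time_s: 17.12
position: [0.605, -0.0577, 0.072]
ee_rot: [0.524, 3.095, -0.001]
ft_force: [-5.6, -1.2, 15.2]
opening: 0.001
gripper_force: 8.1
time_s: 17.45
position: [0.6075, -0.0577, 0.1744]
ee_rot: [0.522, 3.087, 0.001]
ft_force: [0.1, 0.8, 0.5]
opening: 0.496
gripper_force: 0.0
travel [0.1701, -0.2303, -0.1302] roll 0 | at [ 0.6075 -0.0577  0.1744] yaw 160.8 t 17.45 F [0.1 0.8 0.5] open 0.496 q6 0.13
```

```bash
sed -e 's/minRadius=46,maxRadius=58/minRadius=102,maxRadius=112/' cart.py > capc.py
cat >> capc.py <<'E'
# white dot on the bar top, 24 mm above the head plane
m=(w.min(2)>225).astype(np.uint8); q=cs[0][0]; k=np.zeros_like(m); cv2.circle(k,(int(q[0]),int(q[1])),75,1,-1)
n_,l,s_,ce=cv2.connectedComponentsWithStats(m*k); i=1+np.argmax(s_[1:,4]); o=np.array(f["T"])[:3,3]
d=np.array([gx+(ce[i][0]-200)/4000,gy-(ce[i][1]-200)/4000]); print("dot",(o[:2]+(d-o[:2])*(o[2]-z-.024)/(o[2]-z)).round(4),s_[i,4])
E
python3 -m handwheel '{"travel":[[0.12,-0.223,-0.13],[0.12,-0.223,-0.13],[0.12,-0.223,-0.13],[0.12,-0.223,-0.13],[0.12,-0.223,-0.13]],"roll":[0,0,0,0,0]}'
python3 capc.py d1 0.506 -0.069 0.030; python3 go.py 0.506 -0.069 0.0445
python3 -c "
import cv2,numpy as np
a=cv2.imread('pics/d1.png'); b=cv2.resize(cv2.imread('pics/d1_r.png'),(288,288)); cv2.imwrite('pics/m4.png',np.hstack([a,cv2.copyMakeBorder(b,0,96,0,0,0)]))"
```

```text
time_s: 17.87
position: [0.567, -0.0912, 0.1926]
ee_rot: [-0.524, -3.096, -0.002]
ft_force: [0.2, 0.4, -0.3]
opening: 0.502
gripper_force: 0.0
d1 0.5061 -0.0686 r mm 26.75
dot [ 0.5058 -0.0684] 1108
travel [0.3225, 0.0032, 0.7401] roll 0 | at [ 0.567  -0.091   0.1924] yaw 160.81 t 17.92 F [-0.   0.5  0.1] open 0.501 q6 0.06
```

View pics/m4.png

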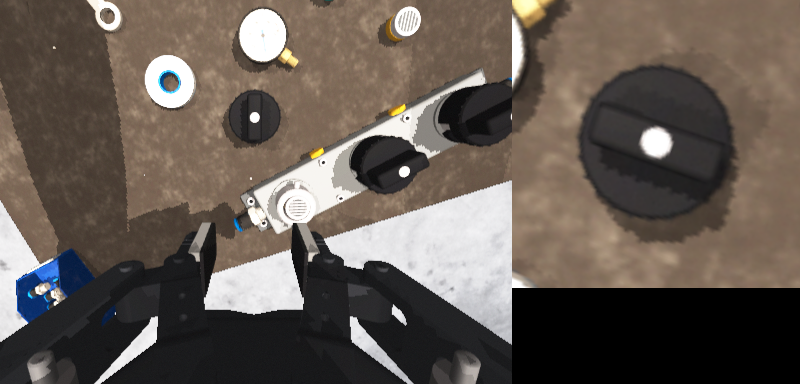

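The cartridge sits flush in the port at (297,207). The cap is at (254,117), world (0.506,-0.0685), with its bar still at 161°. Regrasping it.

```bash

python3 -m handwheel '{"travel":[[0.15,0.0,0.1],[0.322,0.001,0.3],[0.322,0.001,0.5],[0.322,0.001,0.6],[0.322,0.001,0.7],[0.322,0.001,0.735],[0.322,0.001,0.735],[0.322,0.001,0.735]],"roll":[0,0,0,0,0,0,0,0]}'
python3 go.py 0.506 -0.0685 0.045
```

```text
time_s: 18.58
position: [0.5066, -0.0698, 0.0466]
ee_rot: [-0.523, -3.097, -0.0]
ft_force: [0.9, -0.1, 0.8]
opening: 0.499
gripper_force: 0.0
travel [0.0049, 0.0051, 0.008] roll 0 | at [ 0.5066 -0.0698  0.0466] yaw 160.83 t 18.58 F [ 0.9 -0.1  0.8] open 0.499 q6 0.07
```

```bash

python3 -m handwheel '{"travel":[[0.005,0.005,0.006],[0.005,0.005,0.006],[0.005,0.005,0.006],[0.005,0.005,0.006],[0.005,0.005,0.006],[0.005,0.005,0.006]],"roll":[0,0,0,0,0,0]}' 0 80
python3 -m handwheel '{"travel":[[0,0,-0.15],[0,0,-0.35],[0,0,-0.5],[0,0,-0.5],[0,0,-0.5]],"roll":[0.004,0.004,0.004,0.004,0.004]}'
python3 go.py 0.6050 -0.0573 0.135 160
```

```text
time_s: 19.08
position: [0.5069, -0.0693, 0.0468]
ee_rot: [0.524, 3.095, 0.0]
ft_force: [0.9, 0.0, 3.7]
opening: 0.148
gripper_force: 81.0
time_s: 19.5
position: [0.5074, -0.0695, 0.1481]
ee_rot: [0.543, 3.089, -0.001]
ft_force: [0.1, -0.0, -1.7]
opening: 0.147
gripper_force: 80.5
travel [-0.4374, 0.2238, 0.0679] roll 0.0003 | at [ 0.5074 -0.0695  0.1481] yaw 160.06 t 19.5 F [ 0.1 -0.  -1.7] open 0.147 q6 0.08
```

```bash

python3 -m handwheel '{"travel":[[-0.2,0.1,0],[-0.4415,0.2215,0],[-0.4415,0.2215,0.06],[-0.4415,0.2215,0.12],[-0.4415,0.2215,0.17],[-0.4415,0.2215,0.17],[-0.4415,0.2215,0.17]],"roll":[0,0,0,0,0,0,0]}'
python3 go.py 0.606 -0.0578 0.0828 160
```

```text
time_s: 20.08
position: [0.6013, -0.0573, 0.1093]
ee_rot: [-0.543, -3.089, 0.0]
ft_force: [-0.2, -0.9, -1.7]
opening: 0.146
gripper_force: 80.5
travel [-0.0238, 0.0058, 0.1326] roll 0.0002 | at [ 0.6013 -0.0573  0.1093] yaw 160.04 t 20.08 F [-0.2 -0.9 -1.7] open 0.146 q6 0.14
```

```bash

python3 -m handwheel '{"travel":[[0,0,0],[0,0,0]],"roll":[0,0]}' >/dev/null
python3 go.py 0.606 -0.0578 0.0828 160
```

```text
travel [-0.0104, 0.0036, 0.1502] roll 0.0002 | at [ 0.6038 -0.0578  0.1128] yaw 160.04 t 20.25 F [ 1.1  0.6 -0.5] open 0.144 q6 0.14
```

```bash

python3 -m handwheel '{"travel":[[0,0,0],[0,0,0.02],[0,0,0.04],[0,0,0.06],[0,0,0.08],[0,0,0.1],[0,0,0.1]],"roll":[0,0,0,0,0,0,0]}'
python3 go.py 0.606 -0.0578 0.0828 160
```

```text
time_s: 20.83
position: [0.6047, -0.0575, 0.0917]
ee_rot: [0.543, 3.093, 0.0]
ft_force: [1.4, 0.2, 3.3]
opening: 0.145
gripper_force: 81.1
travel [-0.0067, 0.0009, 0.0444] roll 0.0004 | at [ 0.6047 -0.0575  0.0917] yaw 160.07 t 20.83 F [1.4 0.2 3.3] open 0.145 q6 0.14
```

```bash

python3 -m handwheel '{"travel":[[0,0,0.015],[0,0,0.03],[0,0,0.045],[0,0,0.054],[0,0,0.054],[0,0,0.054]],"roll":[0,0,0,0,0,0]}'
python3 -m handwheel '{"travel":[[0,0,0],[0,0,0],[0,0,0],[0,0,0],[0,0,0],[0,0,0],[0,0,0],[0,0,0]],"roll":[0.035,0.07,0.105,0.14,0.175,0.21,0.245,0.28]}'
python3 -m handwheel '{"travel":[[0,0,0],[0,0,0],[0,0,0],[0,0,0]],"roll":[0.03,0.055,0.06,0.06]}'
python3 go.py 0.606 -0.0578 0.0828 99.7
```

```text
time_s: 21.33
position: [0.6048, -0.0575, 0.0833]
ee_rot: [0.543, 3.092, 0.0]
ft_force: [-0.9, 1.5, 9.0]
opening: 0.146
gripper_force: 82.1
time_s: 22.0
position: [0.6052, -0.058, 0.0836]
ee_rot: [1.814, 2.56, 0.001]
ft_force: [-1.0, 0.6, 8.6]
opening: 0.146
gripper_force: 81.8
time_s: 22.33
position: [0.6053, -0.058, 0.0837]
ee_rot: [2.041, 2.383, 0.002]
ft_force: [-1.5, -0.2, 8.6]
opening: 0.144
gripper_force: 81.8
travel [0.0004, 0.0037, 0.0043] roll -0.0048 | at [ 0.6053 -0.058   0.0837] yaw 98.83 t 22.33 F [-1.5 -0.2  8.6] open 0.144 q6 1.21
```

```bash

python3 -m handwheel '{"travel":[[0,0,-0.01],[0,0,-0.02],[0,0,-0.028],[0,0,-0.028]],"roll":[0,0,0,0]}'
python3 -m handwheel '{"travel":[[0,0,0],[0,0,0],[0,0,0],[0,0,-0.1],[0,0,-0.25],[0,0,-0.25]],"roll":[0,0,0,0,0,0]}' 0.5
python3 go.py 0.5889 0.0363 0.135 99.7; python3 go.py 0.5889 0.0363 0.087 99.7
```

```text
time_s: 22.67
position: [0.6052, -0.058, 0.0882]
ee_rot: [2.041, 2.384, 0.002]
ft_force: [1.0, -0.9, 5.3]
opening: 0.144
gripper_force: 81.3
time_s: 23.17
position: [0.6061, -0.0579, 0.1414]
ee_rot: [2.039, 2.382, 0.005]
ft_force: [1.8, 0.4, 1.8]
opening: 0.501
gripper_force: 0.0
travel [0.4789, -0.0128, 0.0308] roll -0.0046 | at [ 0.6061 -0.0579  0.1414] yaw 98.87 t 23.17 F [1.8 0.4 1.8] open 0.501 q6 1.21
travel [0.4795, -0.0143, 0.2708] roll -0.0046 | at [ 0.6061 -0.0579  0.1414] yaw 98.87 t 23.17 F [1.8 0.4 1.8] open 0.501 q6 1.21
```

```bash

python3 -m handwheel '{"travel":[[0.24,-0.006,0],[0.479,-0.013,0],[0.479,-0.013,0.03],[0.479,-0.013,0.1],[0.479,-0.013,0.18],[0.479,-0.013,0.24],[0.479,-0.013,0.268],[0.479,-0.013,0.268]],"roll":[-0.004,-0.004,-0.004,-0.004,-0.004,-0.004,-0.004,-0.004]}'
python3 -m handwheel '{"travel":[[0,0,0],[0,0,0]],"roll":[0,0]}'
python3 go.py 0.5889 0.0363 0.087 99.7
```

```text
time_s: 23.83
position: [0.5853, 0.0372, 0.0818]
ee_rot: [-2.026, -2.397, 0.002]
ft_force: [-2.9, 2.0, 6.6]
opening: 0.499
gripper_force: 3.2
time_s: 24.0
position: [0.5856, 0.037, 0.0838]
ee_rot: [-2.027, -2.397, 0.001]
ft_force: [-2.9, 1.2, 3.8]
opening: 0.503
gripper_force: 1.8
travel [-0.0064, 0.0155, -0.016] roll -0.0007 | at [0.5856 0.037  0.0838] yaw 99.58 t 24.0 F [-2.9  1.2  3.8] open 0.503 q6 1.35
```

```bash

python3 -m handwheel '{"travel":[[-0.005,0.015,-0.02],[-0.005,0.015,-0.02],[-0.005,0.015,-0.02]],"roll":[0,0,0]}' >/dev/null
python3 -m handwheel '{"travel":[[0,0,0],[0,0,0],[0,0,0],[0,0,0],[0,0,0],[0,0,0]],"roll":[0,0,0,0,0,0]}' 0 80
python3 -m handwheel '{"travel":[[0,0,0.01],[0,0,0.02],[0,0,0.03],[0,0,0.042],[0,0,0.042],[0,0,0.042]],"roll":[0,0,0,0,0,0]}'
python3 go.py 0.5889 0.0363 0.087 99.7
```

```text
time_s: 24.75
position: [0.5895, 0.036, 0.087]
ee_rot: [-2.028, -2.399, 0.001]
ft_force: [-0.9, -1.5, 1.9]
opening: 0.147
gripper_force: 79.0
time_s: 25.25
position: [0.5895, 0.0361, 0.0813]
ee_rot: [2.027, 2.399, -0.0]
ft_force: [-6.2, -0.5, 11.6]
opening: 0.145
gripper_force: 80.3
travel [0.0017, -0.003, -0.0285] roll -0.0006 | at [0.5895 0.0361 0.0813] yaw 99.59 t 25.25 F [-6.2 -0.5 11.6] open 0.145 q6 1.35
```

```bash

python3 -m handwheel '{"travel":[[0,0,0.004],[0,0,0.004],[0,0,0.004],[0,0,0.004],[0,0,0.004],[0,0,0.004],[0,0,0.004],[0,0,0.004]],"roll":[-0.035,-0.07,-0.105,-0.14,-0.175,-0.21,-0.245,-0.28]}'
python3 -m handwheel '{"travel":[[0,0,0],[0,0,0],[0,0,0],[0,0,0]],"roll":[-0.03,-0.055,-0.058,-0.058]}'
python3 -m handwheel '{"travel":[[0,0,-0.05],[0,0,-0.12],[0,0,-0.22],[0,0,-0.35],[0,0,-0.35],[0,0,-0.35]],"roll":[0,0,0,0,0,0]}'
python3 go.py 0.505 0.03 0.0460
```

```text
time_s: 25.92
position: [0.5907, 0.0366, 0.0813]
ee_rot: [0.805, 3.033, 0.002]
ft_force: [-5.1, -0.1, 12.7]
opening: 0.147
gripper_force: 80.7
time_s: 26.25
position: [0.5903, 0.0366, 0.0813]
ee_rot: [0.533, 3.094, 0.002]
ft_force: [-6.3, 0.7, 13.6]
opening: 0.145
gripper_force: 80.7
time_s: 26.75
position: [0.5913, 0.0363, 0.1494]
ee_rot: [0.533, 3.092, 0.001]
ft_force: [0.8, 0.2, -2.7]
opening: 0.142
gripper_force: 78.6
travel [0.3981, -0.1752, 0.515] roll 0 | at [0.5913 0.0363 0.1494] yaw 160.43 t 26.75 F [ 0.8  0.2 -2.7] open 0.142 q6 0.29
```

```bash

python3 -m handwheel '{"travel":[[0.2,-0.09,0],[0.398,-0.175,0.1],[0.398,-0.175,0.24],[0.398,-0.175,0.35],[0.398,-0.175,0.45],[0.398,-0.175,0.49],[0.398,-0.175,0.507],[0.398,-0.175,0.507]],"roll":[0,0,0,0,0,0,0,0]}'
python3 -m handwheel '{"travel":[[0,0,0],[0,0,0],[0,0,0],[0,0,0],[0,0,-0.1],[0,0,-0.2],[0,0,-0.4],[0,0,-0.7]],"roll":[0,0,0,0,0,0,0,0]}' 0.5
python3 go.py 0.530 0.085 0.20 
```

```text
time_s: 27.42
position: [0.501, 0.0302, 0.0456]
ee_rot: [-0.533, -3.092, 0.001]
ft_force: [0.4, -0.8, -0.7]
opening: 0.144
gripper_force: 78.5
time_s: 28.08
position: [0.5013, 0.0301, 0.1672]
ee_rot: [-0.533, -3.091, 0.001]
ft_force: [2.1, -0.3, 0.6]
opening: 0.503
gripper_force: 0.0
travel [-0.0424, 0.3065, -0.1648] roll 0 | at [0.5013 0.0301 0.1672] yaw 160.42 t 28.08 F [ 2.1 -0.3  0.6] open 0.503 q6 0.27
```

```bash

python3 -m handwheel '{"travel":[[-0.05,0.306,-0.16],[-0.05,0.306,-0.16],[-0.05,0.306,-0.16],[-0.05,0.306,-0.16],[-0.05,0.306,-0.16]],"roll":[0,0,0,0,0]}' >/dev/null
python3 cart.py c2 0.470 0.105; python3 go.py 0.470 0.105 0.0245
```

```text
c2 0.4696 0.1036 r mm 13.15
travel [0.3257, -0.0023, 0.8716] roll 0 | at [0.532  0.0837 0.1987] yaw 160.41 t 28.55 F [ 0.2 -0.  -0.1] open 0.502 q6 0.37
```

```bash

python3 -m handwheel '{"travel":[[0.16,-0.009,0.2],[0.325,-0.009,0.4],[0.325,-0.009,0.6],[0.325,-0.009,0.75],[0.325,-0.009,0.84],[0.325,-0.009,0.865],[0.325,-0.009,0.865],[0.325,-0.009,0.865]],"roll":[0,0,0,0,0,0,0,0]}' >/dev/null
python3 -m handwheel '{"travel":[[0,0,0],[0,0,0]],"roll":[0,0]}' >/dev/null
python3 go.py 0.4696 0.1036 0.025
```

```text
travel [0.0174, -0.0098, 0.023] roll 0 | at [0.4735 0.1043 0.0296] yaw 160.4 t 29.38 F [-0.3 -0.3 -0.3] open 0.501 q6 0.42
```

```bash

python3 -m handwheel '{"travel":[[0.017,-0.01,0.022],[0.017,-0.01,0.022],[0.017,-0.01,0.022],[0.017,-0.01,0.022]],"roll":[0,0,0,0]}' >/dev/null
python3 -m handwheel '{"travel":[[0,0,0],[0,0,0],[0,0,0],[0,0,0],[0,0,0],[0,0,0]],"roll":[0,0,0,0,0,0]}' 0 40
python3 -m handwheel '{"travel":[[0,0,-0.1],[0,0,-0.3],[0,0,-0.5],[0,0,-0.55],[0,0,-0.55],[0,0,-0.55]],"roll":[0,0,0,0,0,0]}'
python3 go.py 0.589 0.0363 0.095
```

```text
time_s: 30.22
position: [0.4676, 0.1037, 0.023]
ee_rot: [0.534, 3.095, 0.0]
ft_force: [-0.1, 0.8, 2.8]
opening: 0.284
gripper_force: 39.5
time_s: 30.72
position: [0.4675, 0.1036, 0.1326]
ee_rot: [0.534, 3.095, 0.0]
ft_force: [-0.1, 0.3, -2.2]
opening: 0.283
gripper_force: 39.4
travel [-0.6852, -0.1136, 0.1882] roll 0 | at [0.4675 0.1036 0.1326] yaw 160.42 t 30.72 F [-0.1  0.3 -2.2] open 0.283 q6 0.42
```

```bash

python3 -m handwheel '{"travel":[[-0.2,-0.03,0],[-0.4,-0.06,0],[-0.678,-0.108,0],[-0.678,-0.108,0.1],[-0.678,-0.108,0.2],[-0.678,-0.108,0.2],[-0.678,-0.108,0.2],[-0.678,-0.108,0.2]],"roll":[0,0,0,0,0,0,0,0]}'
python3 -m handwheel '{"travel":[[0,0,0],[0,0,0]],"roll":[0,0]}' >/dev/null
python3 go.py 0.5872 0.0369 0.0745
```

```text
time_s: 31.38
position: [0.5862, 0.0382, 0.0912]
ee_rot: [-0.533, -3.093, 0.0]
ft_force: [0.6, -0.5, -0.7]
opening: 0.276
gripper_force: 39.4
travel [0.0024, -0.0081, 0.0979] roll 0 | at [0.5882 0.0383 0.0941] yaw 160.47 t 31.55 F [-0.   0.2 -0.3] open 0.281 q6 0.29
```

```bash

python3 -m handwheel '{"travel":[[0.002,-0.008,0],[0.002,-0.008,0.02],[0.002,-0.008,0.04],[0.002,-0.008,0.06],[0.002,-0.008,0.075],[0.002,-0.008,0.088],[0.002,-0.008,0.095],[0.002,-0.008,0.095]],"roll":[0,0,0,0,0,0,0,0]}'
python3 go.py 0.5872 0.0369 0.0745
```

```text
time_s: 32.22
position: [0.5867, 0.0364, 0.0734]
ee_rot: [-0.534, -3.096, 0.0]
ft_force: [0.4, -0.9, 0.5]
opening: 0.281
gripper_force: 39.5
travel [-0.0014, 0.0031, -0.0054] roll 0 | at [0.5867 0.0364 0.0734] yaw 160.43 t 32.22 F [ 0.4 -0.9  0.5] open 0.281 q6 0.29
```

```bash

python3 -m handwheel '{"travel":[[0,0,0],[0,0,0],[0,0,-0.05],[0,0,-0.13],[0,0,-0.13]],"roll":[0,0,0,0,0]}' 0.42 >/dev/null
python3 -m handwheel '{"travel":[[-0.01,0.002,0],[-0.01,0.002,0],[-0.01,0.002,0],[-0.01,0.002,0],[-0.01,0.002,0],[-0.01,0.002,0],[-0.01,0.002,0],[-0.01,0.002,0]],"roll":[0,0,0,0,0,0,0,0]}' 0 >/dev/null
python3 go.py 0.5888 0.0363 0.0715
```

```text
travel [-0.0001, 0.0007, 0.1397] roll 0 | at [0.5887 0.0362 0.0994] yaw 160.43 t 33.3 F [0.1 0.3 0. ] open -0.001 q6 0.29
```

```bash

python3 -m handwheel '{"travel":[[0,0,0.03],[0,0,0.06],[0,0,0.09],[0,0,0.11],[0,0,0.13],[0,0,0.15],[0,0,0.155],[0,0,0.155]],"roll":[0,0,0,0,0,0,0,0]}'
python3 -m handwheel '{"travel":[[0,0,-0.2],[0,0,-0.4],[0.1,0.05,-0.65],[0.1,0.05,-0.65],[0.1,0.05,-0.65]],"roll":[0,0,0,0,0]}' 0.5 >/dev/null
python3 capc.py d2 0.502 0.030 0.030; python3 go.py 0.502 0.030 0.046
python3 -c "
import cv2,numpy as np
a=cv2.imread('pics/d2.png'); b=cv2.resize(cv2.imread('pics/d2_r.png'),(288,288)); cv2.imwrite('pics/m5.png',np.hstack([a,cv2.copyMakeBorder(b,0,96,0,0,0)]))"
```

```text
time_s: 33.97
position: [0.5893, 0.0362, 0.072]
ee_rot: [0.533, 3.094, 0.0]
ft_force: [-4.2, 0.1, 13.3]
opening: -0.001
gripper_force: 7.1
d2 0.5021 0.0316 r mm 27.3
dot [0.5016 0.0307] 1069
travel [0.3066, -0.2292, 0.7726] roll 0 | at [0.5744 0.0527 0.2009] yaw 160.48 t 34.43 F [0.2 0.7 0.2] open 0.501 q6 0.32
```

View pics/m5.png

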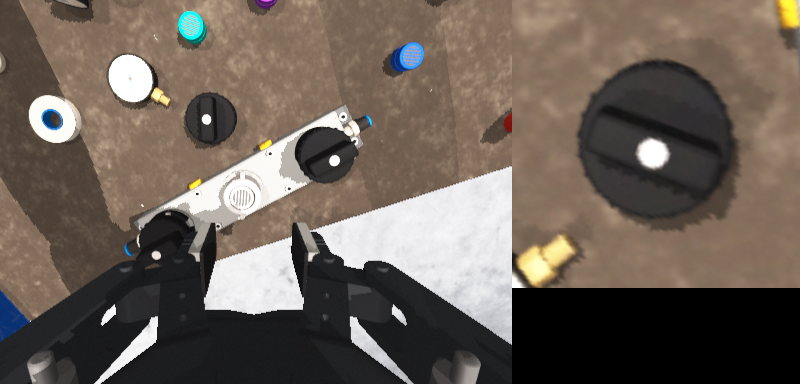

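The middle cartridge is flush at (242,197) and cap A looks locked at (166,232). The loose cap is at (210,118), world (0.5018,0.0307). Regrasping it.

```bash

python3 -m handwheel '{"travel":[[0.15,-0.1,0.1],[0.308,-0.226,0.3],[0.308,-0.226,0.5],[0.308,-0.226,0.6],[0.308,-0.226,0.7],[0.308,-0.226,0.745],[0.308,-0.226,0.755],[0.308,-0.226,0.755]],"roll":[0,0,0,0,0,0,0,0]}' >/dev/null
python3 -m handwheel '{"travel":[[0,0,0],[0,0,0]],"roll":[0,0]}' >/dev/null
python3 go.py 0.5018 0.0307 0.046
```

```text
travel [-0.0002, 0.0026, 0.0147] roll 0 | at [0.5016 0.0302 0.0489] yaw 160.43 t 35.27 F [-0.4  0.6  0.6] open 0.501 q6 0.27
```

```bash

python3 -m handwheel '{"travel":[[0,0.002,0.012],[0,0.002,0.012],[0,0.002,0.012],[0,0.002,0.012],[0,0.002,0.012],[0,0.002,0.012]],"roll":[0,0,0,0,0,0]}' 0 80
python3 -m handwheel '{"travel":[[0,0,-0.15],[0,0,-0.35],[0,0,-0.5],[0,0,-0.5],[0,0,-0.5]],"roll":[0.003,0.003,0.003,0.003,0.003]}' >/dev/null
python3 go.py 0.589 0.0361 0.115 160
```

```text
time_s: 35.77
position: [0.501, 0.0306, 0.046]
ee_rot: [0.534, 3.094, 0.0]
ft_force: [0.3, -1.6, 2.9]
opening: 0.147
gripper_force: 80.2
travel [-0.3989, 0.1755, 0.1638] roll -0.0006 | at [0.5019 0.0306 0.1474] yaw 159.88 t 36.18 F [ 0.  -0.1 -2. ] open 0.148 q6 0.28
```

```bash

python3 -m handwheel '{"travel":[[-0.2,0.09,0],[-0.398,0.175,0],[-0.398,0.175,0.06],[-0.398,0.175,0.12],[-0.398,0.175,0.15],[-0.398,0.175,0.15],[-0.398,0.175,0.15],[-0.398,0.175,0.15]],"roll":[0,0,0,0,0,0,0,0]}' >/dev/null
python3 -m handwheel '{"travel":[[0,0,0],[0,0,0]],"roll":[0,0]}' >/dev/null
python3 go.py 0.5888 0.0362 0.092 160
```

```text
travel [-0.0062, 0.0026, 0.124] roll -0.0006 | at [0.5874 0.0361 0.1168] yaw 159.88 t 37.02 F [-0.4  0.4 -1.8] open 0.146 q6 0.3
```

```bash

python3 -m handwheel '{"travel":[[-0.004,0.002,0],[-0.004,0.002,0.02],[-0.004,0.002,0.04],[-0.004,0.002,0.06],[-0.004,0.002,0.08],[-0.004,0.002,0.1],[-0.004,0.002,0.12],[-0.004,0.002,0.12]],"roll":[0,0,0,0,0,0,0,0]}'
python3 go.py 0.5888 0.0362 0.0818 160
```

```text
time_s: 37.68
position: [0.5878, 0.0363, 0.0908]
ee_rot: [-0.549, -3.093, -0.0]
ft_force: [-0.2, -0.5, 3.1]
opening: 0.147
gripper_force: 80.3
travel [-0.0049, 0.0012, 0.0451] roll -0.0006 | at [0.5878 0.0363 0.0908] yaw 159.88 t 37.68 F [-0.2 -0.5  3.1] open 0.147 q6 0.3
```

```bash

python3 -m handwheel '{"travel":[[-0.003,0,0.015],[-0.003,0,0.03],[-0.003,0,0.045],[-0.003,0,0.056],[-0.003,0,0.056],[-0.003,0,0.056]],"roll":[0,0,0,0,0,0]}'
python3 -m handwheel '{"travel":[[0,0,0],[0,0,0],[0,0,0],[0,0,0],[0,0,0],[0,0,0],[0,0,0],[0,0,0]],"roll":[0.035,0.07,0.105,0.14,0.175,0.21,0.245,0.28]}'
python3 -m handwheel '{"travel":[[0,0,0],[0,0,0],[0,0,0],[0,0,0]],"roll":[0.03,0.055,0.058,0.058]}'
python3 go.py 0.5888 0.0362 0.0828 99.7
```

```text
time_s: 38.18
position: [0.5884, 0.0362, 0.0821]
ee_rot: [0.548, 3.093, 0.0]
ft_force: [-5.3, 0.2, 8.4]
opening: 0.143
gripper_force: 81.1
time_s: 38.85
position: [0.5901, 0.0359, 0.0827]
ee_rot: [1.818, 2.557, 0.003]
ft_force: [-1.0, 0.4, 7.8]
opening: 0.14
gripper_force: 81.0
time_s: 39.18
position: [0.59, 0.0359, 0.0826]
ee_rot: [2.038, 2.387, 0.004]
ft_force: [-2.1, 0.5, 8.5]
opening: 0.148
gripper_force: 81.0
travel [0.0023, -0.0057, -0.0009] roll -0.0037 | at [0.59   0.0359 0.0826] yaw 99.03 t 39.18 F [-2.1  0.5  8.5] open 0.148 q6 1.36
```

Now rise, release, and go on to cap C.

```bash

python3 -m handwheel '{"travel":[[0,0,-0.01],[0,0,-0.02],[0,0,-0.028],[0,0,-0.028]],"roll":[0,0,0,0]}'
python3 -m handwheel '{"travel":[[0,0,0],[0,0,0],[0,0,0],[0,0,-0.1],[0,0,-0.25],[0,0,-0.25]],"roll":[0,0,0,0,0,0]}' 0.5 >/dev/null
python3 -m handwheel '{"travel":[[0.24,0,0],[0.475,-0.005,0],[0.475,-0.005,0.03],[0.475,-0.005,0.06],[0.475,-0.005,0.06],[0.475,-0.005,0.06],[0.475,-0.005,0.06]],"roll":[-0.003,-0.003,-0.003,-0.003,-0.003,-0.003,-0.003]}' >/dev/null
python3 go.py 0.5728 0.1297 0.087 99.7
```

```text
time_s: 39.52
position: [0.59, 0.0359, 0.0874]
ee_rot: [2.037, 2.387, 0.003]
ft_force: [-0.2, -0.2, 5.6]
opening: 0.145
gripper_force: 80.5
travel [0.0059, 0.0015, 0.1808] roll -0.0011 | at [0.5727 0.1285 0.1232] yaw 99.5 t 40.6 F [0.4 0.2 0.7] open 0.503 q6 1.51
```

```bash

python3 -m handwheel '{"travel":[[0.005,0.001,0.05],[0.005,0.001,0.1],[0.005,0.001,0.15],[0.005,0.001,0.175],[0.005,0.001,0.175],[0.005,0.001,0.175]],"roll":[0,0,0,0,0,0]}'
python3 -m handwheel '{"travel":[[0,0,0],[0,0,0],[0,0,0],[0,0,0],[0,0,0],[0,0,0]],"roll":[0,0,0,0,0,0]}' 0 80
python3 -m handwheel '{"travel":[[0,0,0.01],[0,0,0.02],[0,0,0.03],[0,0,0.042],[0,0,0.042],[0,0,0.042]],"roll":[0,0,0,0,0,0]}'
python3 go.py 0.5728 0.1297 0.087 99.7
```

```text
time_s: 41.1
position: [0.572, 0.1305, 0.0876]
ee_rot: [-2.028, -2.398, 0.002]
ft_force: [0.5, -0.6, 0.0]
opening: 0.501
gripper_force: 0.0
time_s: 41.6
position: [0.5731, 0.1308, 0.0896]
ee_rot: [2.027, 2.399, 0.001]
ft_force: [-1.0, 0.3, 4.9]
opening: 0.148
gripper_force: 81.1
time_s: 42.1
position: [0.5731, 0.1308, 0.0839]
ee_rot: [2.027, 2.398, 0.003]
ft_force: [-5.1, -0.5, 14.1]
opening: 0.144
gripper_force: 82.8
travel [-0.0054, -0.0026, -0.0154] roll -0.0006 | at [0.5731 0.1308 0.0839] yaw 99.59 t 42.1 F [-5.1 -0.5 14.1] open 0.144 q6 1.51
```

```bash

python3 -m handwheel '{"travel":[[0,0,0],[0,0,0],[0,0,0],[0,0,0],[0,0,0],[0,0,0],[0,0,0],[0,0,0]],"roll":[-0.035,-0.07,-0.105,-0.14,-0.175,-0.21,-0.245,-0.28]}'
python3 -m handwheel '{"travel":[[0,0,0],[0,0,0],[0,0,0],[0,0,0]],"roll":[-0.03,-0.055,-0.058,-0.058]}'
python3 -m handwheel '{"travel":[[0,0,-0.05],[0,0,-0.12],[0,0,-0.22],[0,0,-0.35],[0,0,-0.35],[0,0,-0.35]],"roll":[0,0,0,0,0,0]}'
python3 go.py 0.49 0.12 0.0480
```

```text
time_s: 42.77
position: [0.5736, 0.131, 0.0839]
ee_rot: [0.805, 3.033, 0.003]
ft_force: [-4.3, -0.3, 14.0]
opening: 0.142
gripper_force: 82.8
time_s: 43.1
position: [0.5732, 0.1308, 0.0839]
ee_rot: [0.534, 3.093, 0.001]
ft_force: [-5.1, -0.1, 13.3]
opening: 0.144
gripper_force: 82.9
time_s: 43.6
position: [0.574, 0.1309, 0.1518]
ee_rot: [0.533, 3.092, 0.002]
ft_force: [1.3, -0.2, -0.9]
opening: 0.147
gripper_force: 80.8
travel [0.3792, -0.1932, 0.5172] roll 0 | at [0.574  0.1309 0.1518] yaw 160.43 t 43.6 F [ 1.3 -0.2 -0.9] open 0.147 q6 0.45
```

```bash

python3 -m handwheel '{"travel":[[0.2,-0.1,0],[0.379,-0.193,0.1],[0.379,-0.193,0.24],[0.379,-0.193,0.35],[0.379,-0.193,0.45],[0.379,-0.193,0.49],[0.379,-0.193,0.51],[0.379,-0.193,0.51]],"roll":[0,0,0,0,0,0,0,0]}'
python3 -m handwheel '{"travel":[[0,0,0],[0,0,0],[0,0,0],[0,0,0],[0,0,-0.1],[0,0,-0.2],[0,0,-0.4],[0,0,-0.7]],"roll":[0,0,0,0,0,0,0,0]}' 0.5
python3 go.py 0.522 0.288 0.20 
```

```text
time_s: 44.27
position: [0.4857, 0.1195, 0.0481]
ee_rot: [-0.533, -3.091, 0.003]
ft_force: [-3.5, -0.3, 2.9]
opening: 0.141
gripper_force: 81.4
time_s: 44.93
position: [0.4865, 0.1196, 0.1688]
ee_rot: [-0.533, -3.091, 0.002]
ft_force: [2.1, 0.9, 0.4]
opening: 0.498
gripper_force: 0.0
travel [0.1158, 0.8524, -0.1574] roll 0 | at [0.4865 0.1196 0.1688] yaw 160.42 t 44.93 F [2.1 0.9 0.4] open 0.498 q6 0.45
```

```bash

python3 -m handwheel '{"travel":[[0.116,0.852,-0.157],[0.116,0.852,-0.157],[0.116,0.852,-0.157],[0.116,0.852,-0.157],[0.116,0.852,-0.157],[0.116,0.852,-0.157],[0.116,0.852,-0.157],[0.116,0.852,-0.157]],"roll":[0,0,0,0,0,0,0,0]}' >/dev/null
python3 cart.py c1 0.458 0.310; python3 go.py 0.458 0.310 0.0245
python3 -c "
import cv2,numpy as np
a=cv2.imread('pics/c1.png'); b=cv2.resize(cv2.imread('pics/c1_r.png'),(288,288)); cv2.imwrite('pics/m6.png',np.hstack([a,cv2.copyMakeBorder(b,0,96,0,0,0)]))"
```

```text
c1 0.4576 0.3081 r mm 12.85
travel [0.3459, 0.0011, 0.882] roll 0 | at [0.5233 0.2867 0.2009] yaw 160.34 t 45.65 F [ 0.4 -0.3  0.1] open 0.504 q6 0.73
```

View pics/m6.png

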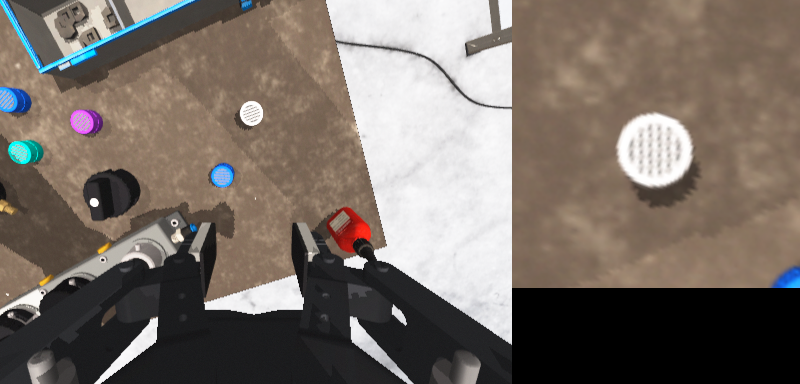

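The view shows the third cartridge at (251,113), steel-topped, and the blue look-alike at (222,175). The cap I set down is at (110,194).

```bash

python3 -m handwheel '{"travel":[[0.17,-0.009,0.1],[0.345,-0.009,0.2],[0.345,-0.009,0.4],[0.345,-0.009,0.6],[0.345,-0.009,0.75],[0.345,-0.009,0.85],[0.345,-0.009,0.86],[0.345,-0.009,0.86]],"roll":[0,0,0,0,0,0,0,0]}' >/dev/null
python3 -m handwheel '{"travel":[[0,0,0],[0,0,0]],"roll":[0,0]}' >/dev/null
python3 go.py 0.4576 0.3081 0.024
```

```text
travel [0.0082, -0.013, 0.0402] roll 0 | at [0.46  0.31  0.032] yaw 160.38 t 46.48 F [ 0.1 -0.5  0.9] open 0.499 q6 0.81
```

```bash

python3 -m handwheel '{"travel":[[0.008,-0.013,0.038],[0.008,-0.013,0.038],[0.008,-0.013,0.038],[0.008,-0.013,0.038]],"roll":[0,0,0,0]}' >/dev/null
python3 -m handwheel '{"travel":[[0,0,0],[0,0,0],[0,0,0],[0,0,0],[0,0,0],[0,0,0]],"roll":[0,0,0,0,0,0]}' 0 40
python3 -m handwheel '{"travel":[[0,0,-0.1],[0,0,-0.3],[0,0,-0.5],[0,0,-0.55],[0,0,-0.55],[0,0,-0.55]],"roll":[0,0,0,0,0,0]}'
python3 go.py 0.5728 0.1300 0.095
```

```text
time_s: 47.32
position: [0.456, 0.3079, 0.0222]
ee_rot: [0.534, 3.095, 0.001]
ft_force: [-0.4, 0.0, 2.7]
opening: 0.286
gripper_force: 39.5
time_s: 47.82
position: [0.4558, 0.3077, 0.1318]
ee_rot: [0.534, 3.095, 0.001]
ft_force: [-0.1, -0.6, -0.5]
opening: 0.28
gripper_force: 39.4
travel [-0.8487, -0.6414, 0.1842] roll 0 | at [0.4558 0.3077 0.1318] yaw 160.43 t 47.82 F [-0.1 -0.6 -0.5] open 0.28 q6 0.81
```

```bash

python3 -m handwheel '{"travel":[[-0.2,-0.15,-0.05],[-0.4,-0.3,-0.05],[-0.6,-0.46,-0.05],[-0.842,-0.644,-0.05],[-0.842,-0.644,0],[-0.842,-0.644,0.1],[-0.842,-0.644,0.18],[-0.842,-0.644,0.18]],"roll":[0,0,0,0,0,0,0,0]}' >/dev/null
python3 -m handwheel '{"travel":[[0,0,0],[0,0,0],[0,0,0]],"roll":[0,0,0]}' >/dev/null
python3 go.py 0.5713 0.1299 0.0735
```

```text
travel [-0.0017, -0.0027, 0.114] roll 0 | at [0.5711 0.1305 0.0963] yaw 160.49 t 48.73 F [ 0.5  0.4 -1. ] open 0.279 q6 0.45
```

```bash

python3 -m handwheel '{"travel":[[-0.001,-0.002,0],[-0.001,-0.002,0.03],[-0.001,-0.002,0.05],[-0.001,-0.002,0.07],[-0.001,-0.002,0.085],[-0.001,-0.002,0.1],[-0.001,-0.002,0.105],[-0.001,-0.002,0.105]],"roll":[0,0,0,0,0,0,0,0]}'
python3 go.py 0.5713 0.1299 0.0735
```

```text
time_s: 49.4
position: [0.5713, 0.1294, 0.0745]
ee_rot: [0.534, 3.096, 0.0]
ft_force: [1.2, -0.0, -0.9]
opening: 0.285
gripper_force: 39.4
travel [0.0006, 0.0023, 0.0048] roll 0 | at [0.5713 0.1294 0.0745] yaw 160.42 t 49.4 F [ 1.2 -0.  -0.9] open 0.285 q6 0.45
```

```bash

python3 -m handwheel '{"travel":[[0,0,0.005],[0,0,0.006],[0,0,0.006]],"roll":[0,0,0]}'
python3 -m handwheel '{"travel":[[0,0,0],[0,0,0],[0,0,-0.05],[0,0,-0.13],[0,0,-0.13]],"roll":[0,0,0,0,0]}' 0.42 >/dev/null
python3 -m handwheel '{"travel":[[-0.007,0.004,0],[-0.007,0.004,0],[-0.007,0.004,0],[-0.007,0.004,0],[-0.007,0.004,0],[-0.007,0.004,0],[-0.007,0.004,0],[-0.007,0.004,0]],"roll":[0,0,0,0,0,0,0,0]}' 0 >/dev/null
python3 go.py 0.5728 0.1298 0.0715
```

```text
time_s: 49.65
position: [0.5715, 0.1294, 0.0742]
ee_rot: [0.534, 3.095, 0.0]
ft_force: [0.7, 0.8, 2.2]
opening: 0.281
gripper_force: 39.7
travel [-0.0008, 0.001, 0.1391] roll 0 | at [0.5726 0.1297 0.0993] yaw 160.43 t 50.73 F [0.6 1.4 0.2] open -0.003 q6 0.45
```

```bash

python3 -m handwheel '{"travel":[[0,0,0.03],[0,0,0.06],[0,0,0.09],[0,0,0.11],[0,0,0.13],[0,0,0.15],[0,0,0.155],[0,0,0.155]],"roll":[0,0,0,0,0,0,0,0]}'
python3 -m handwheel '{"travel":[[0,0,-0.2],[0,0,-0.4],[0.1,0.05,-0.65],[0.1,0.05,-0.65],[0.1,0.05,-0.65]],"roll":[0,0,0,0,0]}' 0.5 >/dev/null
python3 capc.py d3 0.487 0.1195 0.030; python3 go.py 0.487 0.1195 0.048
python3 -c "
import cv2,numpy as np
a=cv2.imread('pics/d3.png'); b=cv2.resize(cv2.imread('pics/d3_r.png'),(288,288)); cv2.imwrite('pics/m7.png',np.hstack([a,cv2.copyMakeBorder(b,0,96,0,0,0)]))"
```

```text
time_s: 51.4
position: [0.5732, 0.1298, 0.072]
ee_rot: [0.533, 3.094, 0.001]
ft_force: [-4.7, -2.2, 14.9]
opening: 0.003
gripper_force: 7.4
d3 0.4886 0.1204 r mm 27.85
dot [0.4874 0.1198] 1086
travel [0.2934, -0.2476, 0.7617] roll 0 | at [0.5582 0.1465 0.2007] yaw 160.48 t 51.87 F [-0.2  0.7 -0.4] open 0.499 q6 0.48
```

View pics/m7.png

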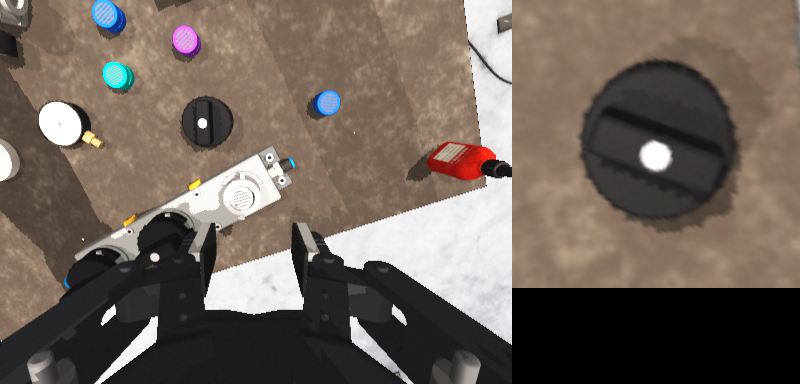

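Cartridge C is flush at (242,196). The cap is at (206,122), world (0.4874,0.1198). Regrasping it.

```bash

python3 -m handwheel '{"travel":[[0.15,-0.12,0.1],[0.293,-0.246,0.3],[0.293,-0.246,0.5],[0.293,-0.246,0.6],[0.293,-0.246,0.7],[0.293,-0.246,0.74],[0.293,-0.246,0.75],[0.293,-0.246,0.75]],"roll":[0,0,0,0,0,0,0,0]}' >/dev/null
python3 -m handwheel '{"travel":[[0,0,0],[0,0,0]],"roll":[0,0]}' >/dev/null
python3 go.py 0.4877 0.1198 0.0465
```

```text
travel [-0.001, 0.0032, 0.0192] roll 0 | at [0.4873 0.1193 0.0503] yaw 160.43 t 52.7 F [-0.6  0.1 -0.3] open 0.503 q6 0.45
```

```bash

python3 -m handwheel '{"travel":[[0,0.003,0.017],[0,0.003,0.017],[0,0.003,0.017],[0,0.003,0.017],[0,0.003,0.017],[0,0.003,0.017]],"roll":[0,0,0,0,0,0]}' 0 80
python3 -m handwheel '{"travel":[[0,0,-0.15],[0,0,-0.35],[0,0,-0.5],[0,0,-0.5],[0,0,-0.5]],"roll":[0.003,0.003,0.003,0.003,0.003]}' >/dev/null
python3 go.py 0.5728 0.1298 0.115 160
```

```text
time_s: 53.2
position: [0.4865, 0.1197, 0.046]
ee_rot: [0.534, 3.094, 0.001]
ft_force: [0.3, -0.2, 4.7]
opening: 0.144
gripper_force: 80.6
travel [-0.3841, 0.1937, 0.1627] roll -0.0006 | at [0.4872 0.1198 0.1472] yaw 159.88 t 53.62 F [ 0.4 -0.9 -2.2] open 0.144 q6 0.46
```

```bash

python3 -m handwheel '{"travel":[[-0.2,0.1,0],[-0.385,0.194,0],[-0.385,0.194,0.06],[-0.385,0.194,0.12],[-0.385,0.194,0.15],[-0.385,0.194,0.15],[-0.385,0.194,0.15],[-0.385,0.194,0.15]],"roll":[0,0,0,0,0,0,0,0]}' >/dev/null
python3 -m handwheel '{"travel":[[0,0,0],[0,0,0],[0,0,0]],"roll":[0,0,0]}' >/dev/null
python3 go.py 0.5727 0.1298 0.092 160
```

```text
travel [-0.0044, 0.0024, 0.1216] roll -0.0006 | at [0.5717 0.1297 0.1163] yaw 159.89 t 54.53 F [ 0.4 -0.4 -0.5] open 0.138 q6 0.46
```

```bash

python3 -m handwheel '{"travel":[[-0.002,0.002,0],[-0.002,0.002,0.02],[-0.002,0.002,0.04],[-0.002,0.002,0.06],[-0.002,0.002,0.08],[-0.002,0.002,0.1],[-0.002,0.002,0.12],[-0.002,0.002,0.12]],"roll":[0,0,0,0,0,0,0,0]}'
python3 go.py 0.5727 0.1298 0.082 160
```

```text
time_s: 55.2
position: [0.5718, 0.1298, 0.0908]
ee_rot: [-0.549, -3.093, 0.0]
ft_force: [-1.6, -0.3, 2.9]
opening: 0.141
gripper_force: 80.6
travel [-0.0043, 0.0015, 0.0439] roll -0.0007 | at [0.5718 0.1298 0.0908] yaw 159.88 t 55.2 F [-1.6 -0.3  2.9] open 0.141 q6 0.46
```

```bash

python3 -m handwheel '{"travel":[[0,0,0.015],[0,0,0.03],[0,0,0.045],[0,0,0.056],[0,0,0.056],[0,0,0.056]],"roll":[0,0,0,0,0,0]}'
python3 -m handwheel '{"travel":[[0,0,0],[0,0,0],[0,0,0],[0,0,0],[0,0,0],[0,0,0],[0,0,0],[0,0,0]],"roll":[0.035,0.07,0.105,0.14,0.175,0.21,0.245,0.28]}'
python3 -m handwheel '{"travel":[[0,0,0],[0,0,0],[0,0,0],[0,0,0]],"roll":[0.03,0.055,0.058,0.058]}'
python3 go.py 0.5727 0.1298 0.0828 99.7
```

```text
time_s: 55.7
position: [0.5719, 0.1298, 0.082]
ee_rot: [0.548, 3.092, 0.0]
ft_force: [-4.5, 0.2, 9.4]
opening: 0.146
gripper_force: 81.5
time_s: 56.37
position: [0.5741, 0.1299, 0.0829]
ee_rot: [1.817, 2.557, 0.006]
ft_force: [-0.6, -0.1, 7.7]
opening: 0.145
gripper_force: 81.3
time_s: 56.7
position: [0.574, 0.1299, 0.0828]
ee_rot: [2.037, 2.386, 0.006]
ft_force: [-0.7, 0.1, 7.7]
opening: 0.141
gripper_force: 81.3
travel [0.0003, -0.0066, 0.0002] roll -0.0038 | at [0.574  0.1299 0.0828] yaw 99.02 t 56.7 F [-0.7  0.1  7.7] open 0.141 q6 1.52
```

Rise, release, back away, and take overhead views of all three caps: C from here, then B, then A.

```bash

python3 -m handwheel '{"travel":[[0,0,-0.01],[0,0,-0.02],[0,0,-0.028],[0,0,-0.028]],"roll":[0,0,0,0]}'
python3 -m handwheel '{"travel":[[0,0,0],[0,0,0],[0,0,0],[0,0,-0.2],[0,0,-0.5],[0,0,-1],[0,0,-1],[0,0,-1]],"roll":[0,0,0,0,0,0,0,0]}' 0.5 >/dev/null
python3 -m handwheel '{"travel":[[-0.338,0,0],[-0.338,0,0],[-0.338,0,0],[-0.338,0,0],[-0.338,0,0],[-0.338,0,0]],"roll":[0,0,0,0,0,0]}' >/dev/null
python3 capc.py eC 0.573 0.130 0.0715
python3 -m handwheel '{"travel":[[-0.47,0.002,0],[-0.47,0.002,0],[-0.47,0.002,0],[-0.47,0.002,0],[-0.47,0.002,0],[-0.47,0.002,0]],"roll":[0,0,0,0,0,0]}' >/dev/null
python3 capc.py eB 0.589 0.0363 0.0715
python3 -m handwheel '{"travel":[[-0.47,0.002,0],[-0.47,0.002,0],[-0.47,0.002,0],[-0.47,0.002,0],[-0.47,0.002,0],[-0.47,0.002,0]],"roll":[0,0,0,0,0,0]}'
python3 capc.py eA 0.605 -0.0575 0.0715
python3 -c "
import cv2,numpy as np
a=np.hstack([cv2.imread(f'pics/e{k}_r.png') for k in 'CBA']); b=np.hstack([cv2.imread(f'pics/cap{k}_r.png') for k in 'CBA'])
cv2.imwrite('pics/m8.png',cv2.resize(np.vstack([a,b]),(798,532)))"
```

```text
time_s: 57.03
position: [0.574, 0.1299, 0.0875]
ee_rot: [2.037, 2.387, 0.006]
ft_force: [1.0, -0.2, 5.5]
opening: 0.145
gripper_force: 80.9
eC 0.5741 0.1289 r mm 26.75
dot [0.574  0.1292] 1022
eB 0.5901 0.0354 r mm 26.75
dot [0.5899 0.0354] 1022
time_s: 59.3
position: [0.6128, -0.1207, 0.2858]
ee_rot: [-2.037, -2.391, -0.001]
ft_force: [0.6, 0.3, -0.2]
opening: 0.5
gripper_force: 0.0
eA 0.6049 -0.0566 r mm 26.75
dot [ 0.6048 -0.0567] 1030
```

View pics/m8.png

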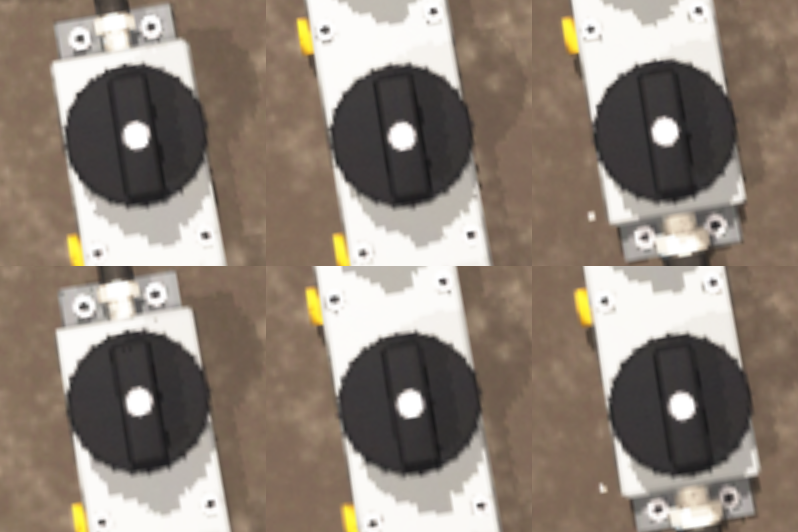

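All three caps look as they did at the start: same radius and so same height, centred, with bars along the block. The job is done, so I'm handing in.

```bash
python3 -c "
from plant import close_job; print(close_job())"
```

```text
the job is handed in; nothing more can be done
None
```

The job is handed in at about 59 s of the 210 s: all three cartridges are pressed flush into the ports, all three caps are back on and look locked in the last overhead views, and the gauge and tape were left alone; no verdict came back.

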